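# Turn a jar upright, load it in a dial dispenser and drop one drying canister into it

### The job

Turn the square white jar that stands mouth down among the things on the left the right way up and set it, mouth up, fully down in the empty nest on the left of the dispenser's dial. Push the dial one step clockwise to its next click, so that this jar stands under the spout, then swing the sprung lever fully to its stop once and let it spring home, so that exactly one drying canister drops into the jar. Keep the jars that already stand on the dial upright in their nests and leave the other things on the worktop alone.

Things in the scene. Friction and masses are not known exactly. Their poses are not given: they have to be found in the camera images.
- jar: empty open square jar, white plastic, 70 g: body 48 x 48 mm, 49 mm tall, flat sides; then a round neck 40 mm wide, 14 mm tall; 63 mm in all. Stands steadily on its base, its mouth or a flat side. Starts mouth down at one of four places on the left. Origin: centre of its base (63 mm up at the start); z from base to mouth, x and y square to the flat sides.
- dispenser: bench dispenser fixed to the worktop: grey base (x -100 to 185, y -100 to 100 mm, 16 mm high), round dial (224 mm) in front, column with spout head, clear magazine (top at z 195 mm) and lever behind. Origin: on the dial's axis at worktop height; x from the dial to the column, y to its left, z up. The head spans x 45 to 180, y -28 to 28 mm, z 103 to 195 mm.
- dial (a joint): angle of the dial (rad), 0 at the start, grows clockwise seen from above; a sprung roller clicks in every 1.571 rad (four stations). It takes about 3 to 8 N at a peg; within 0.045 rad of a station the roller pulls the dial in.
- empty_nest (a point): centre of the floor of the empty nest on the dial, 32 mm up and 75 mm from the dial's axis: square flared fence 10 mm high, 54 mm wide inside at the floor, 60 mm at its top, 68 mm outside, sides parallel to the dispenser's x and y. At the start on the dispenser's +y side; turns with the dial.
- peg_front_right (a point): centre of the top (78 mm up) of one of four upright steel index pegs on the dial, 12 mm thick, standing 46 mm above the dial's top (z 32 mm), 98 mm from the axis, midway between nests; at the start this one is at the dispenser's -x, -y side. The others follow at 90 degree steps.
- spout (a point): centre of the underside of the spout, fixed, 75 mm from the dial's axis on the column's side, 103 mm up (7 mm above the jars' tops).
- lever (a joint): angle of the sprung lever (rad): 0 home, 0.84 at its stop, grows anticlockwise seen from above. The spring pulls it home with 2 to 4 N at the grip. Each full stroke drops one canister through the spout; short strokes drop none.
- lever_grip (a point): middle of the upright black grip at the lever's end, 18 mm thick, 40 mm tall, from z 145 to 185 mm. The lever pivots about a vertical axis at dispenser x 105, y -77 mm, 115 mm from the grip; at home the grip is at dispenser x -10, y -85 mm and it swings away from the dial, to x 34, y -168 mm at the stop.
- can_0: lowest drying canister, a white puck 22 mm wide, 12 mm tall, 10 g, in the shuttle under the magazine; origin at its underside's centre.
- can_1: the next canister, alike, on top of the first in the magazine; origin at its underside's centre.
- jar_done_a: jar like the first, mouth up in the nest under the spout, with its canister inside; origin at its base's centre.
- jar_done_b: jar like the first, mouth up in the nest at the dispenser's -x side, with its canister inside; origin at its base's centre.
- jar_done_c: jar like the first, mouth up in the nest at the dispenser's -y side, with its canister inside; origin at its base's centre.
- label_roll: bystander: roll of labels lying flat, 70 mm wide, 36 mm tall; origin at its underside's centre. The three bystanders and the jar share four places 90 to 155 mm apart; the fixed clutter along the back keeps 70 mm away from them.
- ointment_jar: bystander: round lidded ointment jar 50 mm wide, 46 mm tall; origin at its underside's centre.
- amber_bottle: bystander: brown glass bottle with black cap, 40 mm wide, 86 mm tall; origin at its underside's centre.

How it is judged:
By the outcome, as a careful person would: the job done as asked, in the order asked, and still so for the second after the job is handed in, with the robot touching nothing.
It also fails if it takes over 72 s, if anything falls off the work surface, if the arm or the gripper's body presses on something with over 40 N, if the wrist force passes 120 N, or if a joint passes its speed limit or range.

### The arm

A 6-joint arm with a two-finger parallel gripper is mounted at the origin on a cart in front of the work surface, level with it; the furniture and walls round the work are solid. World frame = base frame: x ahead of the robot, y to its left, z up, the work surface at z = 0. Lengths are in mm, angles in rad, forces in N, time in s.
With the tool pointing down it reaches from about 300 to 775 mm from the base axis. Payload 14.6 kg.
Tool frame: the origin (TCP) lies at the very end of the fingers, on their centre line; the grasp point (between the pads) lies manip.grip_point_offset behind it (manip.grip_point_offset is the distance from the TCP to the grasp point, in mm); z points along the fingers, y is the direction in which the jaws open and shut (so a half turn about z gives the same grasp; the last joint's range is limited). The gripper opens to 94 mm and grips with 3 to 60 N. Pads are 16 mm wide; open, the fingers measure 119 mm over their backs; the gripper's body (75 mm by 177 mm) begins 78 mm behind the grasp point.
Start: joints at [-1.31, 0.3, 1.521, -0, 1.321, -0.067], TCP at [177.071, -520.706, 165.446] pointing down, gripper open.
Joint ranges: [-3.03, 3.03], [-0.79, 2.21], [0.23, 2.52], [-1.04, 4.18], [0, 3.07], [-2.55, 2.55]. Speed limits (rad/s): [2.22, 2.22, 2.57, 3.14, 3.14, 3.14].

### API

Orientations are given as a unit quaternion [w, x, y, z].
In Python, from cell import manip, optics, close_job gives the robot as it stands. The module is installed in compiled form; this text tells all that it offers.
- The arm moves only by the tool jog_arm, never from a script. Its argument "series" is one flat list of numbers, 7 for each row, row after row: the shift along the world's x, y, z as a fraction of full scale, then the turn, a rotation vector about the world's x, y, z as a fraction of full scale, then the opening, from -1 (shut) to 1 (fully open), so that 0 is half open. In form: [tx, ty, tz, rx, ry, rz, fingers, tx, ty, tz, rx, ry, rz, fingers, ...]. A call has 1 to 10 rows; each row shifts and turns the commanded pose from where the row before left it; what a row does not reach is not made up. Full scale, the value 1, is 400 mm for a shift and pi rad for a turn. A row lasts 1/8 s, in which the tool goes at most 62.5 mm and 10.7 degrees, less where a joint would pass 70% of its speed; a pose out of reach is approached as far as the arm can. A call with a number of a shift or a turn outside -1 to 1 is refused whole. A call with a gripper value outside its range is refused whole. The fingers move at their own pace and stop on an object; the grip force is fixed at half the most. Time passes only in rows, so rows that do not move let the fingers close. It gives the time, the measured TCP pose, the force and the opening at its end, in the units of the state.
- manip.get_state(): the state, without advancing time (a new reading comes with each control period).
- optics.camera(name): name is "scene" or "top"; returns the picture (420x560x3 uint8, red, green, blue); there is no depth.
- optics.camera_info(name): a dict with "fx", "fy", "cx", "cy" (pixels), "k1" (the pictures are not rectified: a ray, as slopes to the right and down, at radius r is drawn at 1 + k1 r^2 times it, then the intrinsics apply), "rvec" (rotation vector, rad) and "tvec" (3), from world to camera coordinates, as OpenCV has them. Camera axes: x right, y down, z forward; pixel columns grow to the right and rows downward; lengths in mm; the calibration is good to about 2 mm. A picture is of the moment at which its call begins. camera_info takes no time and is no camera call.
- close_job(): hands the job in, once; it reports no verdict.
The state is a dict: "time_s": time; "joint_pos": joint angles; "qd": joint speeds; "joint_efforts": joint torques, N m; "eef_pos": TCP position; "ee_rot": TCP orientation; "wrist_force": force on the tool from outside, world axes, zero at the start; "ft_torque": the same for the moment, N m; "finger_gap": opening from 0.0 (shut) to 1.0 (fully open).
Only numpy, scipy, OpenCV 4.12 (cv2) and the standard library are available. Lean on these libraries where they do the work, as an engineer would, in place of code of your own. Each camera call takes 0.05 s, during which the arm holds its last target. There are 200 camera calls.

## Working session

There is one attempt and no reset: what is moved stays moved. The work goes in short steps, Python scripts to look and compute and a tool call to move; the robot and the scene stay as the last step left them, time stands still between calls to the robot, and variables do not carry over. Pictures are saved under pics/ and viewed, about 8 in all and at most 12, crops included, and the job is handed in when it is done.

Besides the shell and the picture viewer there is one more tool, called after "Request:" as name(argument=value, ...) on one line, values as JSON. jog_arm: Moves the arm, as the interface text tells. Shift numbers are shares of 400 mm and turn numbers shares of pi rad, none past 1 either way. Its arguments: {"type":"object","properties":{"series":{"type":"array","items":{"type":"number","minimum":-1,"maximum":1}}},"required":["series"]}

```bash
mkdir -p pics; ls
python3 - <<'E'
from cell import manip, optics
import cv2
for n in("scene","top"):
    cv2.imwrite(f"pics/{n}0.png",optics.camera(n)[:,:,::-1]); print(n,optics.camera_info(n))
print(manip.get_state(), manip.grip_point_offset)
E
```

```text
pics
scene {'fx': 418.6376295470025, 'fy': 418.6376295470025, 'cx': 284.5156283108714, 'cy': 209.73943751151958, 'k1': -0.020014042981312544, 'rvec': array([ 0.81224427, -2.56987117,  1.12250935]), 'tvec': array([ 478.66725833,  261.21023906, 1123.32087404])}
top {'fx': 521.4671553207232, 'fy': 521.4671553207232, 'cx': 280.2073945924774, 'cy': 210.2773499671634, 'k1': -0.1672995647107248, 'rvec': array([ 2.16132371, -2.12692727,  0.14707736]), 'tvec': array([  75.00358494,  558.9368346 , 1241.22979194])}
{'time_s': 0.1, 'joint_pos': array([-1.30961369e+00,  3.00394558e-01,  1.52153517e+00,  7.66787508e-06,
        1.32071343e+00, -6.65775391e-02]), 'qd': array([ 4.36152730e-04, -1.58101305e-03, -1.70368884e-03,  5.48779625e-05,
        9.08405013e-04,  1.63203688e-04]), 'joint_efforts': array([ 1.97869012e-03, -5.32643259e+01, -3.53284264e+01,  7.09859957e-02,
        2.35170621e-02, -6.95061954e-05]), 'eef_pos': array([ 176.99435686, -520.4385265 ,  164.94776397]), 'ee_rot': array([-5.23125644e-04,  9.86601704e-01,  1.63146566e-01, -4.73308863e-05]), 'wrist_force': array([ 0.59292156,  0.4208901 , -0.46073806]), 'ft_torque': array([ 0.03613187,  0.00773294, -0.00571031]), 'finger_gap': 1.0017087572630123} 18.8
```

View pics/top0.png

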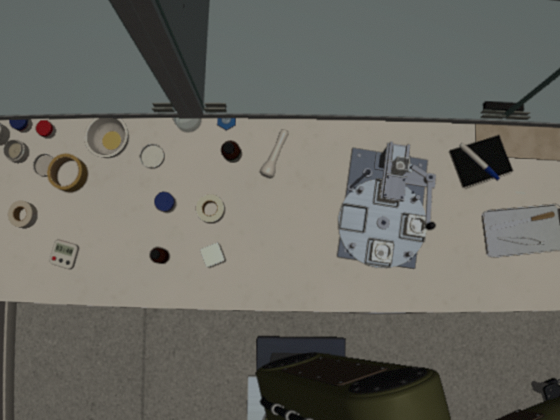

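View pics/scene0.png

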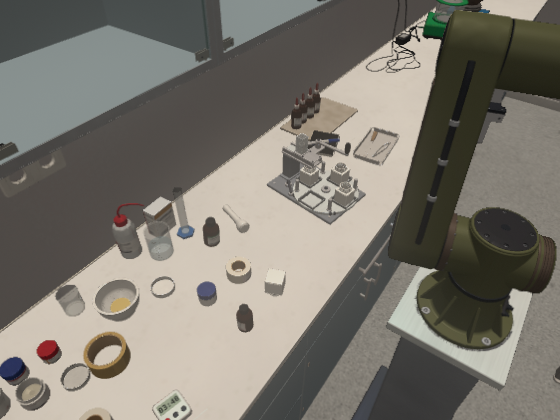

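The top view shows the jar at (213,255), the roll at (209,208), the ointment jar at (165,202) and the amber bottle at (159,256). The dial hub is at about (383,222), the empty nest at (353,219) and the lever grip at (431,226). Next I'll take close crops and measure.

```bash
cat > h.py <<'E'
import numpy as np, cv2
from cell import manip, optics
def cam(n):
    i=optics.camera_info(n); R=cv2.Rodrigues(i["rvec"])[0]
    return np.array([[i["fx"],0,i["cx"]],[0,i["fy"],i["cy"]],[0,0,1.]]),np.array([i["k1"],0,0,0,0.]),R,np.array(i["tvec"]),i["rvec"]
def ray(n,px,z):
    K,d,R,t,_=cam(n)
    u=cv2.undistortPoints(np.array(px,float).reshape(-1,1,2),K,d)[:,0]
    D=np.c_[u,np.ones(len(u))]@R; C=-R.T@t
    return C+D*((z-C[2])/D[:,2])[:,None]
def proj(n,P):
    K,d,R,t,rv=cam(n); return cv2.projectPoints(np.array(P,float).reshape(-1,3),rv,t,K,d)[0][:,0]
def crop(n,x,y,w,h,s,f):
    im=optics.camera(n)[:,:,::-1][y:y+h,x:x+w]; cv2.imwrite(f,cv2.resize(im,None,fx=s,fy=s,interpolation=cv2.INTER_CUBIC))
E
python3 - <<'E'
from h import *
im=optics.camera("top")
sub=im[235:275,190:235].astype(int)
m=((sub.min(2)>185)&(sub.max(2)-sub.min(2)<28)).astype(np.uint8)
print(m.sum(), sub[20,22], sub[2,2])
c=max(cv2.findContours(m,0,2)[0],key=cv2.contourArea)
b=cv2.boxPoints(cv2.minAreaRect(c))+[190,235]
w=ray("top",b,63); print(b,w[:,:2],w.mean(0),[np.linalg.norm(w[i]-w[i-1]) for i in range(4)],[np.arctan2(*(w[i]-w[i-1])[[1,0]]) for i in range(4)])
a=cv2.resize(im[132:282,325:450,::-1],None,fx=4,fy=4,interpolation=cv2.INTER_CUBIC)
bb=cv2.resize(im[230:280,190:235,::-1],None,fx=5,fy=5,interpolation=cv2.INTER_CUBIC)
o=np.zeros((600,740,3),np.uint8);o[:,:500]=a;o[:250,505:730]=bb
cv2.imwrite("pics/c1.png",o)
E
```

```text
0 [160 164 151] [150 144 132]Traceback (most recent call last):
  File "<stdin>", line 6, in <module>
ValueError: max() iterable argument is empty
```

Run:
```python
from h import *
im=optics.camera("top"); cv2.imwrite("pics/raw.png",im[:,:,::-1])
sub=im[235:275,190:235].astype(int)
print(sub[8:34:3,22].tolist(), sub[20,4:44:4].tolist())
m=((sub[:,:,1]-sub[:,:,0]>-1)&(sub[:,:,1]>130)).astype(np.uint8)
c=max(cv2.findContours(m,0,2)[0],key=cv2.contourArea)
b=cv2.boxPoints(cv2.minAreaRect(c))+[190,235]
w=ray("top",b,63); print(m.sum(),b,w[:,:2],w.mean(0),[np.linalg.norm(w[i]-w[i-1]) for i in range(4)],[np.arctan2(*(w[i]-w[i-1])[[1,0]]) for i in range(4)])
a=cv2.resize(im[132:282,325:450,::-1],None,fx=4,fy=4,interpolation=cv2.INTER_CUBIC)
bb=cv2.resize(im[230:280,190:235,::-1],None,fx=5,fy=5,interpolation=cv2.INTER_CUBIC)
o=np.zeros((600,740,3),np.uint8);o[:,:500]=a;o[:250,505:730]=bb
o[255:455,505:730]=cv2.resize(m*255,None,fx=5,fy=5)[:,:,None]
cv2.imwrite("pics/c1.png",o)
```

```text
[[143, 139, 128], [161, 166, 154], [160, 165, 151], [161, 165, 152], [161, 164, 152], [160, 165, 152], [160, 164, 151], [150, 151, 140], [125, 118, 109]] [[149, 143, 132], [150, 143, 131], [154, 156, 147], [161, 164, 151], [161, 165, 152], [162, 164, 152], [160, 165, 152], [140, 141, 134], [151, 145, 133], [150, 144, 131]]
371 [[199.         249.        ]
 [216.93103409 241.82758713]
 [224.10344696 259.75862122]
 [206.17241287 266.93103409]] [[457.37651364 277.27566504]
 [475.46465642 234.47885057]
 [432.79609759 215.92926309]
 [414.78560059 258.52667891]] [445.10571706 246.5526144   63.        ] [np.float64(46.53504437624545), np.float64(46.46233138214073), np.float64(46.526262557520724), np.float64(46.248436048886475)] [np.float64(0.4146835916955057), np.float64(-1.1709164624048296), np.float64(-2.7315039429841352), np.float64(1.9708082454122913)]
```

View pics/c1.png

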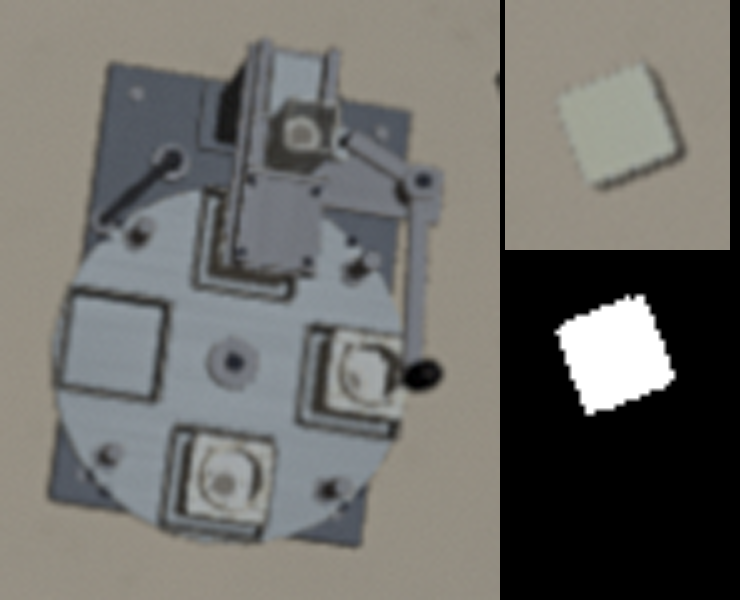

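The crop shows the jar clearly. The dispenser base corners are at crop px (110,63), (410,113), (362,546) and (48,499), and the nest outline corners are near (72,288), (173,295), (157,400) and (60,388). I'll fit the dispenser pose from these.

Run:
```python
from h import *
f=lambda p:(np.array(p,float)+.5)/4-.5+[325,132]
W=ray("top",f([(110,63),(410,108),(362,546),(48,499)]),16)[:,:2]
L=np.array([(185,100),(185,-100),(-100,-100),(-100,100)],float)
a,b=L-L.mean(0),W-W.mean(0)
th=np.arctan2((a[:,0]*b[:,1]-a[:,1]*b[:,0]).sum(),(a*b).sum())
R=np.array([[np.cos(th),-np.sin(th)],[np.sin(th),np.cos(th)]])
t=W.mean(0)-R@L.mean(0); print(th,t,(W-(L@R.T+t)).round(1).tolist())
# outer nest fence at top z=42
N=ray("top",f([(72,288),(173,296),(158,400),(58,390)]),42)[:,:2]; print("nest", N.mean(0), "pred", R@[0,75]+t)
print("hub",ray("top",f([(233,361)]),36))
print("grip",ray("top",f([(423,374)]),185),"pred",R@[-10,-85]+t)
P=[(0,75,42),(0,0,32),(-10,-85,185),(-69.3,-69.3,78),(-69.3,69.3,78),(69.3,69.3,78),(69.3,-69.3,78),(-75,0,95),(0,-75,95)]
P=[[*(R@p[:2]+t),p[2]] for p in np.array(P)]
print(((proj("top",P)-[325,132]+.5)*4-.5).round(0).tolist())
```

```text
-0.13570099642423197 [ 532.12384249 -169.80417665] [[-2.1, -1.7], [-0.3, 1.6], [1.1, 0.5], [1.3, -0.4]]
nest [542.42681718 -96.24285671] pred [542.2702097  -95.49367111]
hub [[ 533.29797286 -170.23909032   36.        ]]
grip [[ 509.02317918 -247.48272903  185.        ]] pred [ 510.71655891 -252.66990062]
[[114.0, 344.0], [231.0, 364.0], [432.0, 371.0], [345.0, 486.0], [116.0, 452.0], [146.0, 224.0], [371.0, 259.0], [235.0, 477.0], [375.0, 370.0]]
```

Jar: about (445, 246.5), yaw 0.40. Dispenser: origin about (532.5, -170), yaw -0.136.

A single-grasp flip would need a horizontal tool, so I'll tip the jar twice. Each time I grip with the tool tilted 45° outward and rotate it to 45° inward, so the jar goes mouth down, then lying, then mouth up. First I move towards the jar.

```bash
cat >> h.py <<'E'
from scipy.spatial.transform import Rotation as Ro
def tool(phi,tilt):
    """tool heading phi, tilted outward by tilt from straight down; jaws across heading (y at phi-90deg)"""
    y=np.array([np.sin(phi),-np.cos(phi),0]); h=np.array([np.cos(phi),np.sin(phi),0])
    z=h*np.sin(tilt)-np.array([0,0,1])*np.cos(tilt)
    return Ro.from_matrix(np.c_[np.cross(y,z),y,z])
def tcp(P,R,off): return np.array(P)+off*R.as_matrix()[:,2]   # off=18.8: P at the grasp point
def go(P1,R1,n=None,P0=None,R0=None):
    s=manip.get_state()
    if P0 is None: P0=s["eef_pos"]
    if R0 is None: w,x,y,z=s["ee_rot"]; R0=Ro.from_quat([x,y,z,w])
    d=(np.array(P1)-P0)/400; r=(R1*R0.inv()).as_rotvec()/np.pi
    m=max(np.linalg.norm(d)*400/55,np.linalg.norm(r)*180/9.5); n=n or int(np.ceil(m))
    print("total",d.round(4),r.round(4),"| min rows %.1f"%m,"| per row of",n,(d/n).round(4),(r/n).round(4))
DT=-0.136; D0=np.array([532.5,-170.])
def disp(x,y,z): return np.array([*(D0+np.array([[np.cos(DT),-np.sin(DT)],[np.sin(DT),np.cos(DT)]])@[x,y]),z])
E
python3 - <<'E'
from h import *
R=tool(.4,np.pi/4); P=[445,246.5,38.5]; A=tcp(P,R,-95)
up=np.array([383,220,220]); go(up,tool(.4,0),16); go(A,R,P0=up,R0=tool(.4,0)); go(tcp(P,R,14.8),R,P0=A,R0=R)
E
```

```text
total [0.515  1.8514 0.1372] [-0.0002 -0.0001  0.023 ] | min rows 14.0 | per row of 16 [0.0322 0.1157 0.0086] [-0.     -0.      0.0014]
total [ 0.0003  0.0009 -0.2858] [ 0.0974 -0.2303 -0.    ] | min rows 4.7 | per row of 5 [ 0.0001  0.0002 -0.0572] [ 0.0195 -0.0461 -0.    ]
total [ 0.1788  0.0756 -0.1941] [0. 0. 0.] | min rows 2.0 | per row of 2 [ 0.0894  0.0378 -0.0971] [0. 0. 0.]
```

Request:
jog_arm(series=[0.03,0.08,0.07,0,0,0.0023,1,0.03,0.11,0.07,0,0,0.0023,1,0.032,0.118,0,0,0,0.0023,1,0.032,0.118,0,0,0,0.0023,1,0.032,0.118,0,0,0,0.0023,1,0.032,0.118,0,0,0,0.0023,1,0.032,0.118,0,0,0,0.0023,1,0.032,0.118,0,0,0,0.0023,1,0.032,0.118,0,0,0,0.0023,1,0.032,0.118,0,0,0,0.0023,1])

```text
time_s: 1.45
eef_pos: [303.5, -65.6, 221.6]
ee_rot: [0.0, 0.98, 0.199, 0.0]
wrist_force: [0.4, -0.6, 0.5]
finger_gap: 0.996
```

Request:
jog_arm(series=[0.032,0.118,0,0,0,0,1,0.032,0.118,0,0,0,0,1,0.032,0.118,0,0,0,0,1,0.032,0.118,0,0,0,0,1,0.032,0.118,0,0,0,0,1,0.032,0.118,0,0,0,0,1,0,0,0,0,0,0,1])

```text
time_s: 2.33
eef_pos: [380.1, 218.1, 220.7]
ee_rot: [0.0, 0.98, 0.2, -0.001]
wrist_force: [-1.0, -0.4, 0.8]
finger_gap: 0.997
```

Run:
```python
from h import *
R=tool(.4,np.pi/4); P=[445,246.5,38.5]; A=tcp(P,R,-95)
s=manip.get_state();print(s["time_s"],s["eef_pos"],s["joint_pos"].round(2))
go(A,R); go(tcp(P,R,14.8),R,P0=A,R0=R)
```

```text
2.325 [380.14644399 218.07189762 220.73701701] [0.44 0.01 1.73 0.   1.41 1.6 ]
total [ 0.0075  0.0057 -0.2877] [ 0.0978 -0.2306 -0.0009] | min rows 4.7 | per row of 5 [ 0.0015  0.0011 -0.0575] [ 0.0196 -0.0461 -0.0002]
total [ 0.1788  0.0756 -0.1941] [0. 0. 0.] | min rows 2.0 | per row of 2 [ 0.0894  0.0378 -0.0971] [0. 0. 0.]
```

Request:
jog_arm(series=[0.0015,0.001,-0.0575,0.0196,-0.0461,0,1,0.0015,0.001,-0.0575,0.0196,-0.0461,0,1,0.0015,0.001,-0.0575,0.0196,-0.0461,0,1,0.0015,0.001,-0.0575,0.0196,-0.0461,0,1,0.0015,0.001,-0.0575,0.0196,-0.0461,0,1,0,0,0,0,0,0,1,0,0,0,0,0,0,1])

```text
time_s: 3.2
eef_pos: [386.3, 215.7, 110.2]
ee_rot: [-0.071, 0.909, 0.182, 0.368]
wrist_force: [1.0, 0.3, 0.5]
finger_gap: 0.999
```

Run:
```python
from h import *
R=tool(.4,np.pi/4); P=[445,246.5,38.5]
s=manip.get_state();print(s["time_s"],s["eef_pos"],s["joint_pos"].round(2))
go(tcp(P,R,14.8),R)
crop("scene",180,190,200,150,4,"pics/p4.png")
```

```text
3.2 [386.30555255 215.68858424 110.17526597] [ 0.46 -0.26  2.47 -0.3   0.18  1.92]
total [ 0.1708  0.0872 -0.2054] [ 0.0038 -0.0045  0.0024] | min rows 2.0 | per row of 3 [ 0.0569  0.0291 -0.0685] [ 0.0013 -0.0015  0.0008]
```

View pics/p4.png

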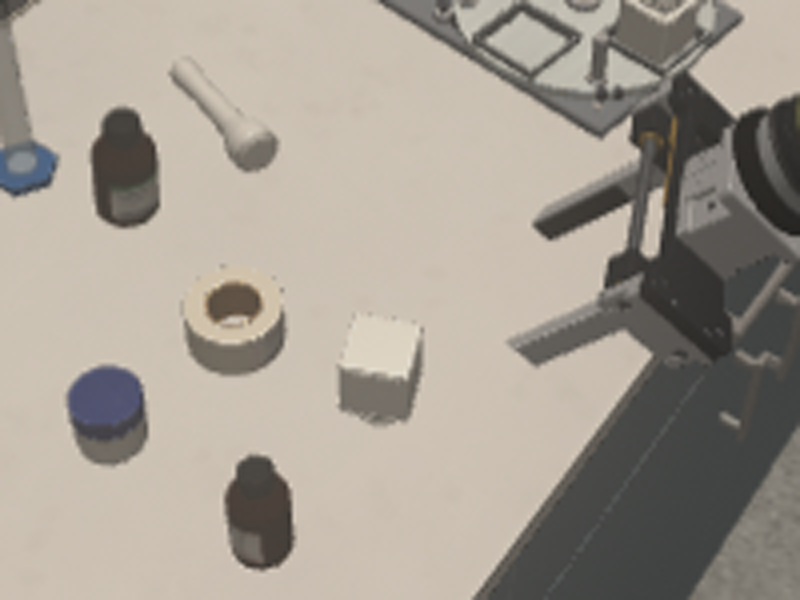

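The fingers straddle the line to the jar (crop px 380,365), and the amber bottle and roll are clear. Joint 3 is near its limit, but that eases further out. I'll approach and close.

Request:
jog_arm(series=[0.045,0.022,-0.051,0.001,-0.001,0,1,0.045,0.022,-0.051,0.001,-0.001,0,1,0.043,0.022,-0.051,0.001,-0.001,0,1,0.038,0.021,-0.051,0.001,-0.001,0,1,0,0,0,0,0,0,1,0,0,0,0,0,0,1])

```text
time_s: 4.0
eef_pos: [449.8, 234.7, 65.2]
ee_rot: [-0.076, 0.911, 0.183, 0.36]
wrist_force: [0.6, 0.0, -0.6]
finger_gap: 1.001
```

Run:
```python
from h import *
R=tool(.4,np.pi/4); P=[445,246.5,38.5]
s=manip.get_state();print(s["time_s"],s["eef_pos"],s["joint_pos"].round(2),s["wrist_force"])
go(tcp(P,R,14.8),R)
```

```text
4.0 [449.80348218 234.67249629  65.19226663] [ 0.41  0.04  2.35 -0.97  0.    2.55] [ 0.58179462  0.04058206 -0.5697403 ]
total [ 0.0121  0.0398 -0.0929] [ 0.0018 -0.0099  0.0003] | min rows 0.7 | per row of 1 [ 0.0121  0.0398 -0.0929] [ 0.0018 -0.0099  0.0003]
```

Tilting along the arm runs the wrist into its singularity (joint 5 at 0, joint 6 at its limit). I'll back off and tip sideways instead, with the jaws radial and the tool pointing left-down then right-down, where joint 4 has room. That also leaves the gripper body on the free side of the nest.

Request:
jog_arm(series=[-0.06,-0.02,0.07,0,0,0,1,-0.06,-0.02,0.07,-0.0196,0.0461,0,1,0,0,0.07,-0.0196,0.0461,0,1,0,0,0.07,-0.0196,0.0461,0,1,0,0,0.05,-0.0196,0.0461,0,1,0,0,0.03,-0.0196,0.0461,0,1,0,0,0,0,0,0,1])

```text
time_s: 4.88
eef_pos: [448.7, 210.2, 172.4]
ee_rot: [0.026, 0.98, 0.191, 0.058]
wrist_force: [-0.1, 0.5, -1.5]
finger_gap: 0.998
```

Run:
```python
from h import *
H=.4+np.pi/2
R=tool(H,np.pi/4); P=[445,246.5,33]; A=tcp(P,R,-80)
s=manip.get_state();print(s["time_s"],s["eef_pos"],s["joint_pos"].round(2),s["wrist_force"])
U=[A[0],A[1],220]; V=tool(H,0); go(U,V); go(A,R,P0=U,R0=V);go(tcp(P,R,14.8),R,P0=A,R0=R)
```

```text
4.875 [448.73839341 210.15607842 172.3653934 ] [ 0.41  0.11  1.74 -0.08  1.19  1.62] [-0.11320813  0.52482587 -1.52342956]
total [ 0.0457 -0.0394  0.1191] [-0.024   0.0377  0.504 ] | min rows 9.6 | per row of 10 [ 0.0046 -0.0039  0.0119] [-0.0024  0.0038  0.0504]
total [ 0.      0.     -0.3261] [0.2303 0.0974 0.    ] | min rows 4.7 | per row of 5 [ 0.      0.     -0.0652] [0.0461 0.0195 0.    ]
total [-0.0653  0.1544 -0.1676] [0. 0. 0.] | min rows 1.7 | per row of 2 [-0.0326  0.0772 -0.0838] [0. 0. 0.]
```

Request:
jog_arm(series=[0.0046,-0.004,0.012,-0.0024,0.0038,0.0504,1,0.0046,-0.004,0.012,-0.0024,0.0038,0.0504,1,0.0046,-0.004,0.012,-0.0024,0.0038,0.0504,1,0.0046,-0.004,0.012,-0.0024,0.0038,0.0504,1,0.0046,-0.004,0.012,-0.0024,0.0038,0.0504,1,0.0046,-0.004,0.012,-0.0024,0.0038,0.0504,1,0.0046,-0.004,0.012,-0.0024,0.0038,0.0504,1,0.0046,-0.004,0.012,-0.0024,0.0038,0.0504,1,0.0046,-0.004,0.012,-0.0024,0.0038,0.0504,1,0.0046,-0.004,0.012,-0.0024,0.0038,0.0504,1])

```text
time_s: 6.12
eef_pos: [465.5, 193.4, 219.2]
ee_rot: [0.0, 0.55, 0.835, 0.001]
wrist_force: [-0.7, -0.1, 0.5]
finger_gap: 0.999
```

Request:
jog_arm(series=[0,0,-0.065,0.0461,0.0195,0,1,0,0,-0.065,0.0461,0.0195,0,1,0,0,-0.065,0.0461,0.0195,0,1,0,0,-0.065,0.0461,0.0195,0,1,0,0,-0.065,0.0461,0.0195,0,1,0,0,0,0,0,0,1,0,0,0,0,0,0,1])

```text
time_s: 7.0
eef_pos: [466.6, 193.7, 90.3]
ee_rot: [-0.317, 0.511, 0.771, 0.211]
wrist_force: [-0.7, 0.3, 0.3]
finger_gap: 0.999
```

Run:
```python
from h import *
H=.4+np.pi/2
R=tool(H,np.pi/4); P=[445,246.5,33]
s=manip.get_state();print(s["time_s"],s["eef_pos"],s["joint_pos"].round(2),s["wrist_force"])
go(tcp(P,R,14.8),R)
```

```text
7.0 [466.59823261 193.73926102  90.33442799] [-0.08  0.5   1.67  0.68  1.44 -0.74] [-0.74113725  0.2771425   0.26316849]
total [-0.0642  0.156  -0.1695] [0.0008 0.0008 0.0001] | min rows 1.7 | per row of 2 [-0.0321  0.078  -0.0847] [0.0004 0.0004 0.    ]
```

Request:
jog_arm(series=[-0.0215,0.052,-0.0565,0,0,0,1,-0.0215,0.052,-0.0565,0,0,0,1,-0.0215,0.052,-0.0565,0,0,0,1,0,0,0,0,0,0,1,0,0,0,0,0,0,-0.2,0,0,0,0,0,0,-0.2,0,0,0,0,0,0,-0.2,0,0,0,0,0,0,-0.2,0,0,0,0,0,0,-0.2])

```text
time_s: 8.12
eef_pos: [440.8, 255.7, 21.3]
ee_rot: [-0.319, 0.511, 0.77, 0.211]
wrist_force: [0.6, 0.3, 0.9]
finger_gap: 0.507
```

Run:
```python
from h import *
H=.4+np.pi/2
R=tool(H,np.pi/4); P=[445,246.5,33]
s=manip.get_state();print(s["time_s"],s["eef_pos"],s["joint_pos"].round(2),s["wrist_force"],s["finger_gap"])
go(tcp(P,R,14.8),R)
crop("scene",220,210,140,105,5,"pics/p5.png")
```

```text
8.125 [440.78497387 255.69136659  21.28131338] [ 0.03  0.57  1.75  0.76  1.27 -0.78] [0.64689656 0.30719872 0.93798824] 0.5067904771824102
total [0.0003 0.0011 0.0031] [-0.0001 -0.0002  0.0002] | min rows 0.0 | per row of 1 [0.0003 0.0011 0.0031] [-0.0001 -0.0002  0.0002]
```

View pics/p5.png

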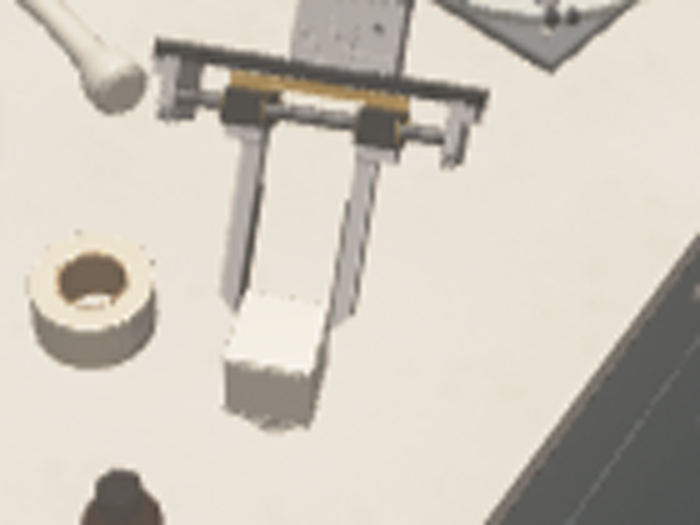

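Gripped: gap 0.507, about 47.7 mm, and the picture shows the jar between the pads. Next I lift, tip it 90° and lay it in the free area near (500, 90).

Run:
```python
from h import *
s=manip.get_state(); w,x,y,z=s["ee_rot"]; R0=Ro.from_quat([x,y,z,w])
H=DT+np.pi/2; R1=tool(H,-np.pi/4)
L=s["eef_pos"]+[0,0,90]; A=tcp([500,90,100],R1,14.8)
go(A,R1,12,P0=L,R0=R0); go(tcp([500,90,25],R1,14.8),R1,P0=A,R0=R1)
```

```text
total [ 0.1444 -0.4403 -0.0544] [-0.5007 -0.0664 -0.1334] | min rows 9.9 | per row of 12 [ 0.012  -0.0367 -0.0045] [-0.0417 -0.0055 -0.0111]
total [ 0.      0.     -0.1875] [0. 0. 0.] | min rows 1.4 | per row of 2 [ 0.      0.     -0.0938] [0. 0. 0.]
```

Request:
jog_arm(series=[0,0,0.075,0,0,0,-0.5,0,0,0.075,0,0,0,-0.5,0,0,0.075,0,0,0,-0.5,0.012,-0.0367,-0.0045,-0.0417,-0.0055,-0.0111,-0.5,0.012,-0.0367,-0.0045,-0.0417,-0.0055,-0.0111,-0.5,0.012,-0.0367,-0.0045,-0.0417,-0.0055,-0.0111,-0.5,0.012,-0.0367,-0.0045,-0.0417,-0.0055,-0.0111,-0.5,0.012,-0.0367,-0.0045,-0.0417,-0.0055,-0.0111,-0.5,0.012,-0.0367,-0.0045,-0.0417,-0.0055,-0.0111,-0.5,0.012,-0.0367,-0.0045,-0.0417,-0.0055,-0.0111,-0.5])

```text
time_s: 9.43
eef_pos: [474.6, 152.6, 99.0]
ee_rot: [0.013, 0.673, 0.735, -0.086]
wrist_force: [-0.2, 0.1, -2.5]
finger_gap: 0.496
```

Request:
jog_arm(series=[0.012,-0.0367,-0.0045,-0.0417,-0.0055,-0.0111,-0.5,0.012,-0.0367,-0.0045,-0.0417,-0.0055,-0.0111,-0.5,0.012,-0.0367,-0.0045,-0.0417,-0.0055,-0.0111,-0.5,0.012,-0.0367,-0.0045,-0.0417,-0.0055,-0.0111,-0.5,0.012,-0.0367,-0.0045,-0.0417,-0.0055,-0.0111,-0.5,0,0,0,0,0,0,-0.5,0,0,0,0,0,0,-0.5])

```text
time_s: 10.3
eef_pos: [498.3, 80.0, 89.9]
ee_rot: [0.25, 0.696, 0.608, -0.288]
wrist_force: [-0.3, -0.5, 0.5]
finger_gap: 0.503
```

Run:
```python
from h import *
H=DT+np.pi/2; R1=tool(H,-np.pi/4)
s=manip.get_state();print(s["time_s"],s["eef_pos"],s["joint_pos"].round(2),s["wrist_force"],s["finger_gap"])
go(tcp([500,90,25],R1,14.8),R1)
```

```text
10.3 [498.3365951   79.96180812  89.860078  ] [ 0.45  0.6   1.5  -0.63  1.55  0.77] [-0.34910214 -0.48442791  0.51489204] 0.5026330159643383
total [ 0.0006 -0.0008 -0.1883] [-0.0014 -0.0005 -0.0001] | min rows 1.4 | per row of 2 [ 0.0003 -0.0004 -0.0942] [-0.0007 -0.0002 -0.    ]
```

Request:
jog_arm(series=[0,0,-0.07,0,0,0,-0.5,0,0,-0.07,-0.001,0,0,-0.5,0,0,-0.035,0,0,0,-0.5,0,0,-0.01,0,0,0,-0.5,0,0,0,0,0,0,-0.5,0,0,0,0,0,0,-0.5])

```text
time_s: 11.05
eef_pos: [498.7, 79.9, 16.5]
ee_rot: [0.252, 0.696, 0.607, -0.289]
wrist_force: [0.5, -0.3, -0.6]
finger_gap: 0.498
```

Request:
jog_arm(series=[0,0,-0.005,0,0,0,-0.5,0,0,0,0,0,0,-0.5])

```text
time_s: 11.3
eef_pos: [498.7, 79.8, 14.4]
ee_rot: [0.252, 0.696, 0.607, -0.289]
wrist_force: [0.4, 2.0, 4.6]
finger_gap: 0.501
```

Request:
jog_arm(series=[0,0,-0.003,0,0,0,-0.5,0,0,0,0,0,0,-0.5])

```text
time_s: 11.55
eef_pos: [498.8, 79.8, 14.2]
ee_rot: [0.253, 0.696, 0.607, -0.289]
wrist_force: [-1.8, 4.4, 14.8]
finger_gap: 0.5
```

Contact at 15 N, so the jar lies on its flat side. I'll open, back off, and check with a look.

Request:
jog_arm(series=[0,0,0.002,0,0,0,0.7,0,0,0,0,0,0,0.9,0,0,0,0,0,0,0.9,0,0,0,0,0,0,0.9,0.009,0.064,0.065,0,0,0,0.9,0.013,0.095,0.095,0,0,0,0.9,0,0.03,0.1,0,0,0,0.9,0,0,0,0,0,0,0.9])

```text
time_s: 12.55
eef_pos: [508.1, 156.6, 119.6]
ee_rot: [0.252, 0.696, 0.607, -0.287]
wrist_force: [0.2, -0.2, -0.7]
finger_gap: 0.954
```

Run:
```python
from h import *
H=DT+np.pi/2
Rr=tool(H,-np.pi/4); P=np.array([498.8,79.8,14.2])-14.8*Rr.as_matrix()[:,2]; print("P",P)
s=manip.get_state();print(s["time_s"],s["eef_pos"],s["joint_pos"].round(2))
R=tool(H,np.pi/4); A=tcp(P,R,-90); go(A,R); go(tcp(P,R,13.5),R,P0=A,R0=R)
im=optics.camera("top"); cv2.imwrite("pics/raw2.png",im[:,:,::-1])
p=proj("top",[P])[0]; print(p)
x,y=int(p[0])-30,int(p[1])-25; a=cv2.resize(im[y:y+50,x:x+60,::-1],None,fx=5,fy=5,interpolation=cv2.INTER_CUBIC)
q=proj("scene",[P])[0]; im=optics.camera("scene"); x2,y2=int(q[0])-40,int(q[1])-25; b=cv2.resize(im[y2:y2+50,x2:x2+80,::-1],None,fx=5,fy=5,interpolation=cv2.INTER_CUBIC)
cv2.imwrite("pics/p6.png",np.hstack([a,b])); print((x,y),(x2,y2))
```

```text
P [500.21888113  90.16854745  24.66518036]
12.55 [508.07134828 156.62566825 119.60239929] [ 0.55  0.66  1.32 -0.58  1.7   0.78]
total [-0.0412 -0.3238 -0.0782] [ 0.4952 -0.0668  0.0005] | min rows 9.5 | per row of 10 [-0.0041 -0.0324 -0.0078] [ 0.0495 -0.0067  0.0001]
total [ 0.0248  0.1813 -0.183 ] [0. 0. 0.] | min rows 1.9 | per row of 2 [ 0.0124  0.0906 -0.0915] [0. 0. 0.]
[277.34781285 234.13349927]
(247, 209) (249, 215)
```

View pics/p6.png

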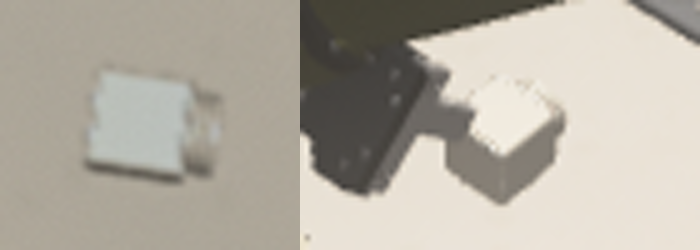

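The jar lies flat with its mouth to the right (neck at crop px 205,130), and its position matches the prediction. Next is the second grasp, with the tool pointing left-down.

Request:
jog_arm(series=[-0.0041,-0.0324,-0.0078,0.0495,-0.0067,0,0.9,-0.0041,-0.0324,-0.0078,0.0495,-0.0067,0,0.9,-0.0041,-0.0324,-0.0078,0.0495,-0.0067,0,0.9,-0.0041,-0.0324,-0.0078,0.0495,-0.0067,0,0.9,-0.0041,-0.0324,-0.0078,0.0495,-0.0067,0,0.9,-0.0041,-0.0324,-0.0078,0.0495,-0.0067,0,0.9,-0.0041,-0.0324,-0.0078,0.0495,-0.0067,0,0.9,-0.0041,-0.0324,-0.0078,0.0495,-0.0067,0,0.9,-0.0041,-0.0324,-0.0078,0.0495,-0.0067,0,0.9,-0.0041,-0.0324,-0.0078,0.0495,-0.0067,0,0.9])

```text
time_s: 13.9
eef_pos: [490.2, 24.7, 85.5]
ee_rot: [-0.253, 0.696, 0.607, 0.288]
wrist_force: [1.2, 0.2, 0.1]
finger_gap: 0.949
```

Request:
jog_arm(series=[0,0,0,0,0,0,0.9,0,0,0,0,0,0,0.9])

```text
time_s: 14.15
eef_pos: [490.3, 25.7, 85.4]
ee_rot: [-0.252, 0.697, 0.608, 0.285]
wrist_force: [0.3, 0.3, 0.3]
finger_gap: 0.953
```

Run:
```python
from h import *
H=DT+np.pi/2; P=[500.2,90.2,24.7]
s=manip.get_state();print(s["time_s"],s["eef_pos"],s["joint_pos"].round(2))
R=tool(H,np.pi/4); go(tcp(P,R,13.5),R,3)
```

```text
14.15 [490.32528887  25.65739911  85.41019913] [-0.47  0.41  1.82  0.76  1.32 -0.68]
total [ 0.0279  0.185  -0.1756] [ 0.0014 -0.0013 -0.0005] | min rows 1.9 | per row of 3 [ 0.0093  0.0617 -0.0585] [ 0.0005 -0.0004 -0.0002]
```

Request:
jog_arm(series=[0.0093,0.0617,-0.0585,0.0005,-0.0005,0,0.9,0.0093,0.0617,-0.0585,0.0005,-0.0005,0,0.9,0.0093,0.0617,-0.0585,0.0005,-0.0005,0,0.9,0,0,0,0,0,0,0.9,0,0,0,0,0,0,-0.5,0,0,0,0,0,0,-0.5,0,0,0,0,0,0,-0.5,0,0,0,0,0,0,-0.5,0,0,0,0,0,0,-0.5])

```text
time_s: 15.28
eef_pos: [501.9, 99.5, 15.9]
ee_rot: [-0.252, 0.695, 0.608, 0.289]
wrist_force: [-0.1, 0.2, 0.1]
finger_gap: 0.457
```

Run:
```python
from h import *
H=DT+np.pi/2
s=manip.get_state(); w,x,y,z=s["ee_rot"]; R0=Ro.from_quat([x,y,z,w])
print(s["time_s"],s["eef_pos"],s["finger_gap"],s["wrist_force"], "jar axis point vs P:", s["eef_pos"]-13.5*R0.as_matrix()[:,2])
R1=tool(H,-np.pi/4)
N=disp(0,75,0); print(N)
L=s["eef_pos"]+[0,0,100]
Q=tcp(N+[0,0,63.2+65],R1,13.5)
go(Q,R1,12,P0=L,R0=R0)
```

```text
15.275 [501.89317115  99.53479396  15.94664499] 0.4569198286965168 [-0.0981863   0.22011382  0.11397991] jar axis point vs P: [500.5962315   90.06147973  25.47682154]
[542.66858587 -95.69253159   0.        ]
total [ 0.0987 -0.5117  0.0068] [-0.4959  0.0679 -0.0012] | min rows 9.5 | per row of 12 [ 0.0082 -0.0426  0.0006] [-0.0413  0.0057 -0.0001]
```

Request:
jog_arm(series=[0,0,0,0,0,0,-0.5,0,0,0,0,0,0,-0.5])

```text
time_s: 15.52
eef_pos: [502.2, 99.7, 16.3]
ee_rot: [-0.252, 0.695, 0.608, 0.29]
wrist_force: [-0.6, -0.5, 5.8]
finger_gap: 0.347
```

Run:
```python
from h import *
print(manip.get_state()["finger_gap"])
im=optics.camera("top"); a=cv2.resize(im[205:265,240:310,::-1],None,fx=5,fy=5,interpolation=cv2.INTER_CUBIC)
im=optics.camera("scene"); b=cv2.resize(im[205:265,250:320,::-1],None,fx=5,fy=5,interpolation=cv2.INTER_CUBIC)
cv2.imwrite("pics/p7.png",np.hstack([a,b]))
```

```text
0.34707537568551705
```

View pics/p7.png

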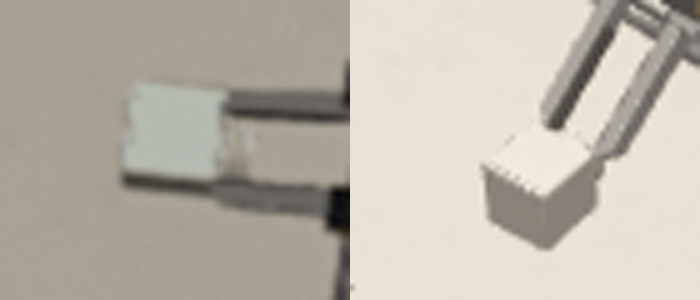

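The gap fell to 0.35, so the fingers slipped off the body onto the neck. I'll check the geometry.

Run:
```python
from h import *
im=optics.camera("top")
s=manip.get_state(); print(s["eef_pos"],s["finger_gap"],s["wrist_force"])
print("tcp px",proj("top",[s["eef_pos"]]), "scene",proj("scene",[s["eef_pos"]]))
for f in ("pics/raw2.png",None):
    a=(cv2.imread(f)[:,:,::-1] if f else im)[205:265,240:310].astype(int)
    m=((a[:,:,1]-a[:,:,0]>=0)&(a[:,:,1]>150)).astype(np.uint8)
    c=max(cv2.findContours(m,0,2)[0],key=cv2.contourArea); r=cv2.minAreaRect(c); b=cv2.boxPoints(r)+[240,205]
    for z in (48,60): w=ray("top",b,z)[:,:2]; print(f,z,m.sum(),r[1],r[2],w.mean(0).round(1),w.round(0).tolist())
```

```text
[502.13690773  99.73440522  16.32563551] 0.3430395145009108 [-0.30634431 -1.82289603  4.99411647]
tcp px [[273.55386866 233.6314146 ]] scene [[287.59219915 244.5115497 ]]
pics/raw2.png 48 324 (19.940410614013672, 17.253406524658203) 8.130102157592773 [500.6  95.1] [[483.0, 122.0], [525.0, 117.0], [518.0, 68.0], [477.0, 74.0]]
pics/raw2.png 60 324 (19.940410614013672, 17.253406524658203) 8.130102157592773 [499.4  94.9] [[482.0, 121.0], [523.0, 116.0], [517.0, 69.0], [476.0, 74.0]]
None 48 314 (19.2042179107666, 16.81612777709961) 5.710592269897461 [506.7  96.2] [[488.0, 121.0], [529.0, 118.0], [525.0, 71.0], [484.0, 75.0]]
None 60 314 (19.2042179107666, 16.81612777709961) 5.710592269897461 [505.4  96. ] [[487.0, 121.0], [528.0, 117.0], [524.0, 71.0], [483.0, 75.0]]
```

Run:
```python
from h import *
K,d,R,t,_=cam("scene"); print("scene cam",(-R.T@t).round(0)); K,d,R,t,_=cam("top"); print("top cam",(-R.T@t).round(0))
R1=Ro.from_quat([.511,.77,.211,-.319]).as_matrix(); T=np.array([440.8,255.7,21.3])
for o in (30,-30): print("p5",((proj("scene",[T+o*R1[:,1]-k*R1[:,2] for k in (0,20,40)])-[220,210])*5).round(0).tolist())
s=manip.get_state(); w,x,y,z=s["ee_rot"]; R2=Ro.from_quat([x,y,z,w]).as_matrix(); T=s["eef_pos"]
for o in (22,-22):
  print("p7top",((proj("top",[T+o*R2[:,1]-k*R2[:,2] for k in (0,20,40)])-[240,205])*5).round(0).tolist(),"scene",((proj("scene",[T+o*R2[:,1]-k*R2[:,2] for k in (0,20,40)])-[250,205])*5+[350,0]).round(0).tolist())
print(R2[:,2])
```

```text
scene cam [ 43. 809. 950.]
top cam [ 375.   74. 1309.]
p5 [[215.0, 380.0], [221.0, 344.0], [227.0, 307.0]]
p5 [[323.0, 400.0], [329.0, 363.0], [335.0, 326.0]]
p7top [[174.0, 100.0], [202.0, 101.0], [231.0, 102.0]] scene [[511.0, 179.0], [527.0, 151.0], [543.0, 122.0]]
p7top [[161.0, 187.0], [189.0, 189.0], [218.0, 191.0]] scene [[565.0, 216.0], [582.0, 188.0], [599.0, 159.0]]
[ 0.09638613  0.70207056 -0.70555414]
```

Run:
```python
from h import *
R1=Ro.from_quat([.909,.182,.368,-.071]).as_matrix(); T=np.array([386.3,215.7,110.2])
for o in (53,-53): print("p4",((proj("scene",[T+o*R1[:,1]-k*R1[:,2] for k in (0,20,40)])-[180,190])*4).round(0).tolist())
s=manip.get_state(); T=s["eef_pos"]; w,x,y,z=s["ee_rot"]; R2=Ro.from_quat([x,y,z,w]).as_matrix()
im=optics.camera("scene"); print([ (k,im[tuple(proj("scene",[T-22*R2[:,1]-k*R2[:,2]])[0].round().astype(int)[::-1])].tolist()) for k in (0,10,20,30,35,40,45,50,60)])
```

```text
p4 [[495.0, 246.0], [517.0, 235.0], [540.0, 224.0]]
p4 [[465.0, 373.0], [488.0, 363.0], [512.0, 352.0]]
[(0, [136, 129, 120]), (10, [136, 129, 119]), (20, [136, 129, 120]), (30, [138, 131, 121]), (35, [141, 134, 124]), (40, [144, 137, 127]), (45, [150, 144, 137]), (50, [172, 166, 159]), (60, [172, 166, 159])]
```

In free air (p4) and in both grasps, the visible fingertips end about 41 mm short of the reported TCP along the tool axis. Only the fingertip corners held the jar the first time. I'll treat the real tip as TCP - 41 mm·z, back off and remeasure the jar.

Request:
jog_arm(series=[0,0,0,0,0,0,0.9,0,0,0,0,0,0,0.9,0,0,0,0,0,0,0.9,0,0,0,0,0,0,0.9,-0.008,-0.061,0.061,0,0,0,0.9,-0.008,-0.061,0.061,0,0,0,0.9,0,0,0,0,0,0,0.9,0,0,0,0,0,0,0.9])

```text
time_s: 16.73
eef_pos: [495.1, 51.5, 63.9]
ee_rot: [-0.252, 0.695, 0.608, 0.289]
wrist_force: [-0.8, -0.5, 0.5]
finger_gap: 0.95
```

Run:
```python
from h import *
im=optics.camera("top"); s=manip.get_state(); print(s["time_s"],s["eef_pos"],s["finger_gap"],s["wrist_force"])
a=im[205:265,240:310].astype(int)
m=((a[:,:,1]-a[:,:,0]>=0)&(a[:,:,1]>150)).astype(np.uint8)
c=max(cv2.findContours(m,0,2)[0],key=cv2.contourArea); r=cv2.minAreaRect(c); b=cv2.boxPoints(r)+[240,205]
w=ray("top",b,48)[:,:2]; print(m.sum(),r,w.mean(0).round(1),w.round(0).tolist())
b=cv2.resize(a[:,:,::-1].astype(np.uint8),None,fx=5,fy=5,interpolation=cv2.INTER_CUBIC)
q=optics.camera("scene")[205:265,230:330,::-1]
w,x,y,z=s["ee_rot"]; R2=Ro.from_quat([x,y,z,w]).as_matrix(); T=s["eef_pos"]
for o in (52,-52): print(((proj("scene",[T+o*R2[:,1]-k*R2[:,2] for k in (0,41)])-[230,205])*4.5+[350,0]).round(0).tolist(),((proj("top",[T+o*R2[:,1]-k*R2[:,2] for k in (0,41)])-[240,205])*5).round(0).tolist())
o=np.zeros((300,800,3),np.uint8); o[:,:350]=b; o[:270,350:]=cv2.resize(q,None,fx=4.5,fy=4.5,interpolation=cv2.INTER_CUBIC); cv2.imwrite("pics/p8.png",o)
```

```text
16.775 [494.96442229  51.71371738  63.77609758] 0.9451901464177229 [-0.39606774 -0.67235805 -0.93781703]
325 ((35.042686462402344, 27.615856170654297), (20.098541259765625, 17.337753295898438), 6.34019136428833) [501.6  95.6] [[483.0, 122.0], [525.0, 118.0], [520.0, 69.0], [478.0, 73.0]]
[[602.0, 53.0], [632.0, 0.0]] [[282.0, 44.0], [344.0, 44.0]]
[[721.0, 129.0], [752.0, 75.0]] [[250.0, 257.0], [313.0, 263.0]]
```

View pics/p8.png

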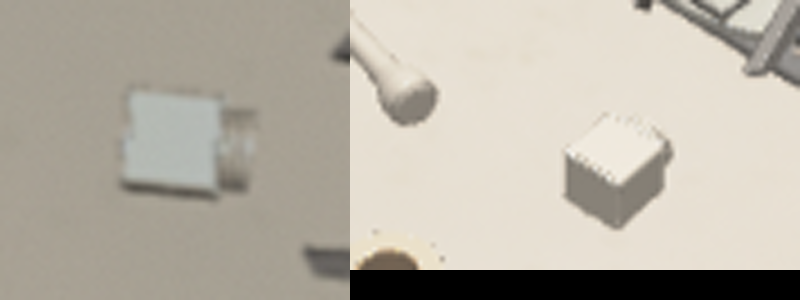

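The jar settled back flat at (501.6, 95.6), and both views confirm the tip offset of about 41 mm. I'll regrasp with the corrected depth.

```bash
echo 'K0=41.' >> h.py
python3 - <<'E'
from h import *
H=DT+np.pi/2; R=tool(H,np.pi/4); go(tcp([500.8,89.7,24.3],R,K0+14),R,3)
E
```

```text
total [ 0.0279  0.1911 -0.1959] [-0.0007  0.0003 -0.0011] | min rows 2.0 | per row of 3 [ 0.0093  0.0637 -0.0653] [-0.0002  0.0001 -0.0004]
```

Request:
jog_arm(series=[0.007,0.048,-0.049,0,0,0,0.9,0.007,0.048,-0.049,0,0,0,0.9,0.007,0.048,-0.049,0,0,0,0.9,0,0,0,0,0,0,0.9,0,0,0,0,0,0,0.9])

```text
time_s: 17.45
eef_pos: [503.9, 108.3, 6.2]
ee_rot: [-0.252, 0.695, 0.609, 0.289]
wrist_force: [-0.4, 0.3, -0.7]
finger_gap: 0.953
```

Request:
jog_arm(series=[0.007,0.024,-0.024,0,0,0,0.9,0,0.015,-0.015,0,0,0,0.9,0,0,0,0,0,0,0.9])

```text
time_s: 17.82
eef_pos: [506.2, 124.6, -10.2]
ee_rot: [-0.252, 0.695, 0.608, 0.289]
wrist_force: [0.5, -0.4, 0.6]
finger_gap: 0.951
```

No contact with the reported TCP at z = -10, which confirms the offset. Closing.

Request:
jog_arm(series=[0,0.006,-0.006,0,0,0,0.9,0,0,0,0,0,0,-0.2,0,0,0,0,0,0,-0.2,0,0,0,0,0,0,-0.2,0,0,0,0,0,0,-0.2,0,0,0,0,0,0,-0.2,0,0,0,0,0,0,-0.2])

```text
time_s: 18.7
eef_pos: [506.7, 126.5, -12.1]
ee_rot: [-0.252, 0.695, 0.608, 0.289]
wrist_force: [-0.1, -0.0, 1.5]
finger_gap: 0.514
```

Run:
```python
from h import *
H=DT+np.pi/2
s=manip.get_state(); w,x,y,z=s["ee_rot"]; R0=Ro.from_quat([x,y,z,w]); M=R0.as_matrix()
print(s["time_s"],s["eef_pos"],s["finger_gap"],s["wrist_force"])
# jar axis/ base in tool frame; base centre at lying: y-base end
h=np.array([np.cos(H),np.sin(H),0]); base=np.array([501.5,96,24.3])+24.5*h; base[2]=24.2
b=M.T@(base-s["eef_pos"]); b[1]=0; print("base in tool",b, "from measured", base)
np.save("b.npy",b)
R1=tool(H,-np.pi/4)
N=disp(0,75,32+70); T=N-R1.as_matrix()@b; L=s["eef_pos"]+[0,0,130]
print(N,T); go(T,R1,12,P0=L,R0=R0)
```

```text
18.7 [506.67551156 126.46969661 -12.0628818 ] 0.5139221534232717 [-0.1369965  -0.00204361  1.48321772]
base in tool [ 21.1785584    0.         -30.12363214] from measured [504.82173805 120.27377301  24.2       ]
[542.66858587 -95.69253159 102.        ] [ 537.75022706 -131.63369356   95.6748777 ]
total [ 0.0777 -0.6453 -0.0557] [-0.4959  0.0678 -0.0012] | min rows 9.5 | per row of 12 [ 0.0065 -0.0538 -0.0046] [-0.0413  0.0057 -0.0001]
```

Held at gap 0.514, about 48.3 mm. Next: lift, tip the jar mouth up and carry it above the nest.

Request:
jog_arm(series=[0,0,0.08,0,0,0,-0.5,0,0,0.12,0,0,0,-0.5,0,0,0.125,0,0,0,-0.5,0.0065,-0.0538,-0.0046,-0.0413,0.0057,0,-0.5,0.0065,-0.0538,-0.0046,-0.0413,0.0057,0,-0.5,0.0065,-0.0538,-0.0046,-0.0413,0.0057,0,-0.5,0.0065,-0.0538,-0.0046,-0.0413,0.0057,0,-0.5,0.0065,-0.0538,-0.0046,-0.0413,0.0057,0,-0.5,0.0065,-0.0538,-0.0046,-0.0413,0.0057,0,-0.5,0.0065,-0.0538,-0.0046,-0.0413,0.0057,0,-0.5])

```text
time_s: 19.95
eef_pos: [525.1, -24.8, 105.3]
ee_rot: [0.044, 0.751, 0.657, -0.051]
wrist_force: [-0.7, -0.2, -0.3]
finger_gap: 0.52
```

Request:
jog_arm(series=[0.0065,-0.0538,-0.0046,-0.0413,0.0057,0,-0.5,0.0065,-0.0538,-0.0046,-0.0413,0.0057,0,-0.5,0.0065,-0.0538,-0.0046,-0.0413,0.0057,0,-0.5,0.0065,-0.0538,-0.0046,-0.0413,0.0057,0,-0.5,0.0065,-0.0538,-0.0046,-0.0413,0.0057,0,-0.5,0,0,0,0,0,0,-0.5,0,0,0,0,0,0,-0.5])

```text
time_s: 20.82
eef_pos: [538.0, -131.3, 96.0]
ee_rot: [0.249, 0.696, 0.609, -0.288]
wrist_force: [0.7, 0.4, -0.9]
finger_gap: 0.52
```

Run:
```python
from h import *
s=manip.get_state(); w,x,y,z=s["ee_rot"]; R0=Ro.from_quat([x,y,z,w]); M=R0.as_matrix()
print(s["time_s"],s["eef_pos"],s["joint_pos"].round(2),s["finger_gap"],s["wrist_force"])
b=np.load("b.npy"); R1=tool(DT+np.pi/2,-np.pi/4); go(disp(0,75,32+40)-R1.as_matrix()@b,R1); print("base est",s["eef_pos"]+M@b)
im=optics.camera("top"); cv2.imwrite("pics/raw3.png",im[:,:,::-1])
a=cv2.resize(im[155:285,315:445,::-1],None,fx=3,fy=3,interpolation=cv2.INTER_CUBIC)
q=cv2.resize(optics.camera("scene")[115:235,250:380,::-1],None,fx=3.15,fy=3.15,interpolation=cv2.INTER_CUBIC)
o=np.zeros((400,800,3),np.uint8); o[:390,:390]=a; o[:q.shape[0],390:390+q.shape[1]]=q[:, :410]; cv2.imwrite("pics/p9.png",o)
```

```text
20.825 [ 537.98585712 -131.30615045   96.02182622] [ 0.09  0.53  1.6  -0.79  1.33  0.54] 0.519900533116371 [ 0.67976641  0.42585353 -0.85479916]
total [-0.0006 -0.0008 -0.0759] [-0.0013 -0.0009 -0.0003] | min rows 0.6 | per row of 1 [-0.0006 -0.0008 -0.0759] [-0.0013 -0.0009 -0.0003]
base est [542.8860361  -95.38674816 102.48319873]
```

View pics/p9.png

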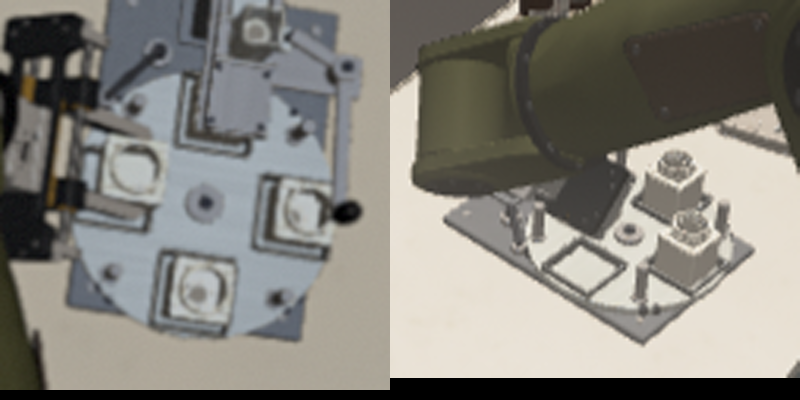

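The jar is upright, mouth up (mouth at crop px 135,172), above the nest. I'll check its lateral fit numerically.

Run:
```python
from h import *
print(ray("top",[(135.5/3+315-.3,172/3+155-.3)],165.5), "done_b mouth",ray("top",[(203/3+315-.3,288/3+155-.3)],95),"exp",disp(-75,0,95),"done_c",ray("top",[(304/3+315-.3,209/3+155-.3)],95),"exp",disp(0,-75,95))
```

```text
[[538.44535086 -93.93620028 165.5       ]] done_b mouth [[ 457.94051853 -157.11335323   95.        ]] exp [ 458.19253159 -159.83141413   95.        ] done_c [[ 521.12472104 -238.46237199   95.        ]] exp [ 522.33141413 -244.30746841   95.        ]
```

Request:
jog_arm(series=[0.004,-0.001,-0.05,-0.001,-0.001,0,-0.5,0,0,-0.05,0,0,0,-0.5,0,0,-0.04,0,0,0,-0.5,0,0,-0.015,0,0,0,-0.5,0,0,0,0,0,0,-0.5,0,0,0,0,0,0,-0.5])

```text
time_s: 21.68
eef_pos: [539.8, -132.1, 34.3]
ee_rot: [0.253, 0.696, 0.607, -0.289]
wrist_force: [0.2, -0.5, -0.3]
finger_gap: 0.514
```

Request:
jog_arm(series=[0,0,-0.01,0,0,0,-0.5,0,0,-0.005,0,0,0,-0.5,0,0,0,0,0,0,-0.5])

```text
time_s: 22.05
eef_pos: [539.7, -132.2, 28.2]
ee_rot: [0.253, 0.696, 0.607, -0.289]
wrist_force: [-0.7, 0.4, 2.9]
finger_gap: 0.511
```

Request:
jog_arm(series=[0,0,-0.004,0,0,0,-0.5,0,0,0,0,0,0,-0.5])

```text
time_s: 22.3
eef_pos: [539.6, -132.4, 27.1]
ee_rot: [0.253, 0.696, 0.607, -0.289]
wrist_force: [-3.9, 0.5, 8.8]
finger_gap: 0.51
```

Request:
jog_arm(series=[0,0,-0.004,0,0,0,-0.5,0,0,0,0,0,0,-0.5])

```text
time_s: 22.55
eef_pos: [540.0, -132.6, 26.6]
ee_rot: [0.254, 0.696, 0.607, -0.289]
wrist_force: [-4.1, 2.1, 18.0]
finger_gap: 0.515
```

Request:
jog_arm(series=[0,0,0.004,0,0,0,0.35,0,0,0,0,0,0,0.35,0,0,0,0,0,0,0.35,0.006,0.04,0.04,0,0,0,0.35,0.01,0.075,0.076,0,0,0,0.35,0.01,0.095,0.095,0,0,0,0.35,0,0.05,0.12,0,0,0,0.35,0,0,0,0,0,0,-0.6])

```text
time_s: 23.55
eef_pos: [551.3, -26.6, 161.5]
ee_rot: [0.254, 0.696, 0.608, -0.286]
wrist_force: [-0.1, -0.2, -0.9]
finger_gap: 0.603
```

Run:
```python
from h import *
s=manip.get_state(); print(s["time_s"],s["eef_pos"],s["finger_gap"],s["wrist_force"])
im=optics.camera("top"); cv2.imwrite("pics/raw4.png",im[:,:,::-1])
a=cv2.resize(im[155:285,315:445,::-1],None,fx=3,fy=3,interpolation=cv2.INTER_CUBIC)
q=cv2.resize(optics.camera("scene")[135:235,260:390,::-1],None,fx=3.15,fy=3.15,interpolation=cv2.INTER_CUBIC)
o=np.zeros((400,800,3),np.uint8); o[:390,:390]=a; o[:q.shape[0],390:390+q.shape[1]]=q[:, :410]; cv2.imwrite("pics/p10.png",o)
# next: peg approach. true tip at disp(x,y,z), tool vertical-ish with jaws across x-heading
R=tool(DT,0.35)
for n,p in dict(hi=(-75,-90,160),lo=(-75,-90,52)).items(): print(n,tcp(disp(*p),R,K0))
```

```text
23.55 [551.26890252 -26.62110983 161.53652635] 0.6027870074366919 [-0.1364097  -0.22201024 -0.92570737]
hi [ 459.91922306 -250.9064858   121.48571877]
lo [ 459.91922306 -250.9064858    13.48571877]
```

View pics/p10.png

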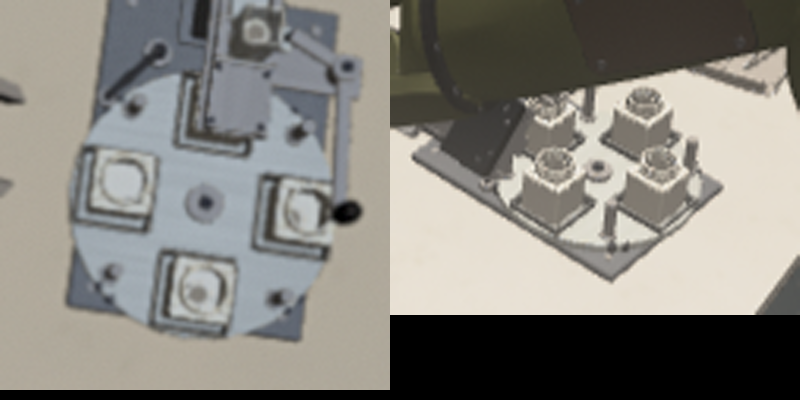

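The jar sits mouth up in the left nest, seated like its neighbours. That makes 10 pictures viewed. Next I move to the front-right index peg with the fingers shut and the tool tilted so the body leans toward the robot.

Run:
```python
from h import *
R=tool(DT,0.3)
A=np.array([450,-60,215.]); B=tcp(disp(-65,-96,140),R,K0); C=tcp(disp(-65,-96,52),R,K0)
go(A,R); go(B,R,P0=A,R0=R); go(C,R,P0=B,R0=R); print(A,B,C)
```

```text
total [-0.2492 -0.0795  0.1425] [ 0.2305 -0.3034 -0.4461] | min rows 11.1 | per row of 12 [-0.0208 -0.0066  0.0119] [ 0.0192 -0.0253 -0.0372]
total [ 0.0427 -0.4949 -0.2854] [0. 0. 0.] | min rows 4.2 | per row of 5 [ 0.0085 -0.099  -0.0571] [0. 0. 0.]
total [ 0.    0.   -0.22] [0. 0. 0.] | min rows 1.6 | per row of 2 [ 0.    0.   -0.11] [0. 0. 0.]
[450. -60. 215.] [ 467.08885341 -257.94353083  100.83120395] [ 467.08885341 -257.94353083   12.83120395]
```

Request:
jog_arm(series=[-0.021,-0.0066,0.05,0.0192,-0.0253,-0.0372,-1,-0.021,-0.0066,0.05,0.0192,-0.0253,-0.0372,-1,-0.021,-0.0066,0.04,0.0192,-0.0253,-0.0372,-1,-0.021,-0.0066,0,0.0192,-0.0253,-0.0372,-1,-0.021,-0.0066,0,0.0192,-0.0253,-0.0372,-1,-0.021,-0.0066,0,0.0192,-0.0253,-0.0372,-1,-0.021,-0.0066,0,0.0192,-0.0253,-0.0372,-1,-0.021,-0.0066,0,0.0192,-0.0253,-0.0372,-1,-0.021,-0.0066,0,0.0192,-0.0253,-0.0372,-1,-0.021,-0.0066,0,0.0192,-0.0253,-0.0372,-1])

```text
time_s: 24.9
eef_pos: [465.0, -55.2, 213.0]
ee_rot: [0.056, 0.994, 0.055, 0.075]
wrist_force: [0.0, 0.2, 0.2]
finger_gap: 0.004
```

Request:
jog_arm(series=[-0.021,-0.0066,0,0.0192,-0.0253,-0.0372,-1,-0.021,-0.0066,0,0.0192,-0.0253,-0.0372,-1,0,0,0,0,0,0,-1,0,0,0,0,0,0,-1])

```text
time_s: 25.4
eef_pos: [449.0, -60.1, 214.0]
ee_rot: [0.011, 0.987, -0.067, 0.148]
wrist_force: [-0.1, -0.6, 0.8]
finger_gap: 0.008
```

Run:
```python
from h import *
s=manip.get_state(); print(s["time_s"],s["eef_pos"],s["joint_pos"].round(2),s["finger_gap"])
R=tool(DT,0.3); B=tcp(disp(-65,-96,140),R,K0); go(B,R,6)
```

```text
25.4 [449.00570087 -60.14225467 213.96311432] [-0.23 -0.17  1.94  0.03  1.07  1.46] 0.007752025071219922
total [ 0.0452 -0.4945 -0.2828] [ 0.0002 -0.0006  0.0002] | min rows 4.2 | per row of 6 [ 0.0075 -0.0824 -0.0471] [ 0.     -0.0001  0.    ]
```

Request:
jog_arm(series=[0.007,-0.099,-0.03,0,0,0,-1,0.01,-0.099,-0.03,0,0,0,-1,0.01,-0.099,-0.05,0,0,0,-1,0.01,-0.099,-0.08,0,0,0,-1,0.008,-0.0985,-0.093,0,0,0,-1,0,0,0,0,0,0,-1,0,0,0,0,0,0,-1])

```text
time_s: 26.28
eef_pos: [467.4, -257.2, 101.4]
ee_rot: [0.01, 0.987, -0.067, 0.149]
wrist_force: [0.2, 0.0, 0.2]
finger_gap: 0.004
```

Run:
```python
from h import *
s=manip.get_state(); w,x,y,z=s["ee_rot"]; M=Ro.from_quat([x,y,z,w]).as_matrix(); tip=s["eef_pos"]-K0*M[:,2]
print(s["time_s"],s["eef_pos"],s["joint_pos"].round(2),tip)
# measure tip in both views vs expectation
print("tip px", proj("top",[tip]).round(0), proj("scene",[tip]).round(0))
R=tool(DT,0.3); C=tcp(disp(-65,-94,52),R,K0); go(C,R,3)
pe=disp(-69.3,-69.3,78)
im=optics.camera("top"); p=proj("top",[pe])[0]; x,y=int(p[0])-40,int(p[1])-30; a=cv2.resize(im[y:y+60,x:x+66,::-1],None,fx=6,fy=6,interpolation=cv2.INTER_CUBIC)
im=optics.camera("scene"); p2=proj("scene",[pe])[0]; x2,y2=int(p2[0])-33,int(p2[1])-35; b=cv2.resize(im[y2:y2+60,x2:x2+66,::-1],None,fx=6,fy=6,interpolation=cv2.INTER_CUBIC)
cv2.imwrite("pics/p11.png",np.hstack([a,b])); print((x,y),(x2,y2),p,p2)
```

```text
26.275 [ 467.39316577 -257.216439    101.35636182] [-0.66  0.16  1.88  0.2   0.84  0.94] [ 455.41471246 -255.58384534  140.53354005]
tip px [[429. 251.]] [[362. 159.]]
total [-1.000e-04  3.100e-03 -2.213e-01] [-0.0001 -0.0002  0.0001] | min rows 1.6 | per row of 3 [-0.      0.001  -0.0738] [-0.     -0.0001  0.    ]
(370, 222) (322, 143) [410.90966882 252.94584069] [355.53610502 178.41061331]
```

View pics/p11.png

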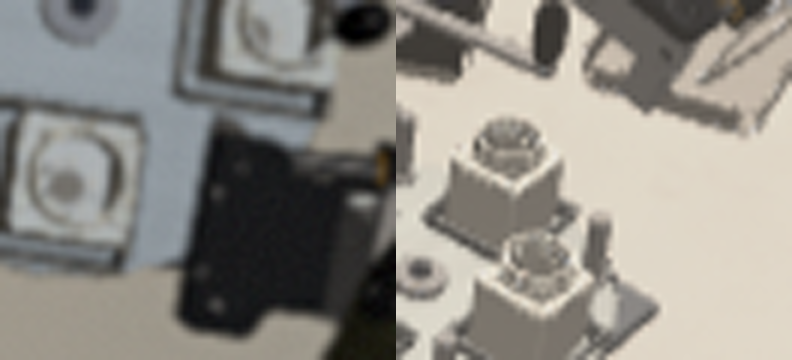

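The peg top is at scene px (356,179), exactly as predicted, and the closed fingertips are near (362,160) as expected. I'll descend behind the peg.

Request:
jog_arm(series=[0,0.001,-0.074,0,0,0,-1,0,0.001,-0.074,0,0,0,-1,0,0.001,-0.073,0,0,0,-1,0,0,0,0,0,0,-1,0,0,0,0,0,0,-1])

```text
time_s: 27.0
eef_pos: [467.9, -256.6, 14.7]
ee_rot: [0.011, 0.986, -0.067, 0.15]
wrist_force: [0.3, -0.5, -0.2]
finger_gap: 0.004
```

Run:
```python
from h import *
s=manip.get_state(); print(s["time_s"],s["eef_pos"],s["joint_pos"].round(2),s["wrist_force"])
R=tool(DT,0.3); prev=s["eef_pos"]
for a in np.r_[np.arange(225,136,-6),135]:
    c=98*np.array([np.cos(np.radians(a)),np.sin(np.radians(a))])
    T=tcp(disp(c[0]+4,c[1]-18.5,52),R,K0); print(a,((T-prev)/400).round(4),T.round(0)); prev=T
```

```text
27.0 [ 467.91045485 -256.56341861   14.68319689] [-0.66  0.3   1.95  0.25  0.64  0.87] [ 0.29334685 -0.45710157 -0.16764881]
225 [-0.      0.017  -0.0046] [ 468. -250.   13.]
219 [-0.0144  0.0212  0.    ] [ 462. -241.   13.]
213 [-0.0121  0.0226  0.    ] [ 457. -232.   13.]
207 [-0.0097  0.0237  0.    ] [ 453. -223.   13.]
201 [-0.0072  0.0246  0.    ] [ 451. -213.   13.]
195 [-0.0045  0.0252  0.    ] [ 449. -203.   13.]
189 [-0.0019  0.0256  0.    ] [ 448. -193.   13.]
183 [0.0008 0.0256 0.    ] [ 448. -182.   13.]
177 [0.0035 0.0254 0.    ] [ 450. -172.   13.]
171 [0.0061 0.0249 0.    ] [ 452. -162.   13.]
165 [0.0087 0.0241 0.    ] [ 456. -153.   13.]
159 [0.0112 0.0231 0.    ] [ 460. -143.   13.]
153 [0.0135 0.0218 0.    ] [ 465. -135.   13.]
147 [0.0157 0.0203 0.    ] [ 472. -126.   13.]
141 [0.0177 0.0185 0.    ] [ 479. -119.   13.]
135 [0.0196 0.0166 0.    ] [ 487. -112.   13.]
```

Request:
jog_arm(series=[0,0.012,-0.004,0,0,0,-1,-0.002,0.008,0,0,0,0,-1,-0.007,0.0106,0,0,0,0,-1,-0.007,0.0106,0,0,0,0,-1,-0.006,0.0113,0,0,0,0,-1,-0.006,0.0113,0,0,0,0,-1])

```text
time_s: 27.75
eef_pos: [455.7, -230.5, 11.4]
ee_rot: [0.01, 0.986, -0.068, 0.149]
wrist_force: [-0.0, 0.3, 0.2]
finger_gap: 0.006
```

```bash
cat > dial.py <<'E'
from h import *
# expected finger target for dial angles
s=manip.get_state(); R=tool(DT,0.3); print(s["time_s"],s["eef_pos"].round(1),s["wrist_force"].round(1))
f=lambda a: tcp(disp(98*np.cos(a)+4,98*np.sin(a)-18.5,52),R,K0)
g=np.radians(np.arange(225,130,-.5)); d=[np.linalg.norm((f(a)-s["eef_pos"])[:2]) for a in g]; i=int(np.argmin(d)); print("peg deg",np.degrees(g[i]),"off",(f(g[i])-s["eef_pos"]).round(1))
E
python3 dial.py
```

```text
27.75 [ 455.7 -230.5   11.4] [-0.   0.3  0.2]
peg deg 211.5 off [0.5 0.6 1.4]
```

Run:
```python
from h import *
a=cv2.imread("pics/raw4.png").astype(int); b=optics.camera("top")[:,:,::-1].astype(int); cv2.imwrite("pics/raw5.png",b.astype(np.uint8))
for n,p in dict(left_jar=(0,75,95),front_jar=(-75,0,95),lf_peg=(-69,69,78),lb_peg=(69,69,78),hub=(0,0,36),tbl=(-200,100,0)).items():
    x,y=proj("top",[disp(*p)])[0].astype(int); print(n,(x,y),np.abs(a-b)[y-8:y+8,x-8:x+8].mean().round(1))
s=manip.get_state(); w,x,y,z=s["ee_rot"]; M=Ro.from_quat([x,y,z,w]).as_matrix()
print("tip",s["eef_pos"]-K0*M[:,2])
```

```text
left_jar (np.int64(356), np.int64(214)) 39.8
front_jar (np.int64(383), np.int64(250)) 51.6
lf_peg (np.int64(353), np.int64(244)) 29.5
lb_peg (np.int64(361), np.int64(187)) 31.3
hub (np.int64(382), np.int64(222)) 14.6
tbl (np.int64(330), np.int64(296)) 16.0
tip [ 443.44166256 -228.46866092   50.48875092]
```

```bash
cat > jars.py <<'E'
from h import *
import sys
def jars(im,pr=1):
    a=im[150:280,325:445].astype(int)
    m=((a[:,:,0]-a[:,:,2]>2)&(a[:,:,1]>165)).astype(np.uint8)
    m=cv2.morphologyEx(m,cv2.MORPH_OPEN,np.ones((2,2),np.uint8))
    n,l,st,c=cv2.connectedComponentsWithStats(m)
    for i in range(1,n):
        if st[i,4]>20:
            w=ray("top",[c[i]+[325,150]],85)[0,:2]-D0; v=np.array([[np.cos(DT),np.sin(DT)],[-np.sin(DT),np.cos(DT)]])@w
            print(st[i,4],"disp xy",v.round(0),"ang",np.degrees(np.arctan2(v[1],v[0])).round(1),"r",np.hypot(*v).round(0))
    return m
if __name__=="__main__":
    for f in sys.argv[1:]: print(f); jars(cv2.imread(f)[:,:,::-1])
    im=optics.camera("top"); print("now"); jars(im); print(im[214,356],im[296,330],cv2.imread("pics/raw4.png")[214,356,::-1],cv2.imread("pics/raw4.png")[296,330,::-1])
E
python3 jars.py pics/raw4.png
```

```text
pics/raw4.png
5460 disp xy [-12.  12.] ang 136.3 r 17.0
now
[160 161 157] [161 153 142] [189 195 197] [178 170 157]
```

```bash
sed -i 's/^    m=((a.*/    m=((a[:,:,0]-a[:,:,2]>1)\&(a[:,:,1]>=a[:,:,0]-2)\&(a[:,:,1]>.95*im[292:298,325:332,1].mean())).astype(np.uint8)/' jars.py; python3 jars.py pics/raw.png pics/raw4.png
```

```text
pics/raw.png
pics/raw4.png
now
[161 163 157] [161 155 142] [189 195 197] [178 170 157]
```

Run:
```python
from h import *
a=cv2.imread("pics/raw4.png")[:,:,::-1]; b=optics.camera("top")
for nm,im in (("raw4",a),("now",b)):
    # sample jar-top height ring, luminance ratio to table
    t=im[292:298,325:332].mean((0,1))
    print(nm,t.round(0))
    for ang in range(60,200,8):
        q=np.radians(ang); p=proj("top",[disp(100*np.cos(q),100*np.sin(q),81)])[0].round().astype(int); v=im[p[1]-1:p[1]+2,p[0]-1:p[0]+2].mean((0,1))/t; print(ang,v.round(2).tolist(),end=" ")
    print()
```

```text
raw4 [178. 170. 157.]
60 [0.93, 1.03, 1.16] 68 [0.93, 1.02, 1.15] 76 [0.8, 0.84, 0.9] 84 [0.69, 0.73, 0.77] 92 [0.67, 0.71, 0.76] 100 [0.77, 0.81, 0.85] 108 [0.71, 0.78, 0.87] 116 [0.87, 0.96, 1.09] 124 [0.9, 1.0, 1.13] 132 [0.72, 0.77, 0.87] 140 [0.92, 1.01, 1.14] 148 [0.9, 1.0, 1.13] 156 [0.7, 0.75, 0.84] 164 [0.5, 0.52, 0.54] 172 [0.82, 0.87, 0.93] 180 [0.79, 0.83, 0.88] 188 [0.83, 0.89, 0.95] 196 [0.84, 0.93, 1.05] 
now [161. 154. 142.]
60 [0.91, 1.0, 1.13] 68 [0.8, 0.86, 0.92] 76 [0.74, 0.8, 0.86] 84 [0.75, 0.81, 0.87] 92 [0.51, 0.53, 0.56] 100 [0.68, 0.73, 0.8] 108 [0.91, 1.0, 1.13] 116 [0.9, 0.99, 1.12] 124 [0.71, 0.76, 0.86] 132 [0.91, 1.01, 1.14] 140 [0.9, 1.0, 1.13] 148 [0.66, 0.72, 0.8] 156 [0.94, 1.0, 1.07] 164 [0.74, 0.78, 0.82] 172 [0.75, 0.8, 0.84] 180 [0.58, 0.62, 0.66] 188 [0.15, 0.16, 0.19] 196 [0.15, 0.16, 0.19]
```

The dial has turned about 8°. I'll add a 1-D angular profile shift as the dial-angle gauge and continue pushing.

```bash
cat > rot.py <<'E'
from h import *
def prof(im,lo,hi,r,z):
    q=np.radians(np.arange(lo,hi,.5)); P=proj("top",[disp(r*np.cos(k),r*np.sin(k),z) for k in q]).astype(np.float32)
    g=cv2.GaussianBlur(im[:,:,0],(3,3),0).astype(np.float32)/im[292:298,325:332,0].mean()
    return cv2.remap(g,P[:,0].copy(),P[:,1].copy(),cv2.INTER_LINEAR)[:,0]
def rot(im,ref,lo=70,hi=150,rmax=90):
    # dial-floor ring features (fences, peg feet) on two radii; content now at angle k was at k+shift
    best=[]
    for sft in np.arange(0,rmax+.1,.5):
        e=0
        for r,z in ((98,32),(106,32),(98,78)):
            e+=np.abs(prof(im,lo,hi,r,z)-prof(ref,lo+sft,hi+sft,r,z)).mean()
        best.append((e,sft))
    return sorted(best)[:3]
if __name__=="__main__":
    ref=cv2.imread("pics/raw4.png")[:,:,::-1]; print("rot deg",[(round(float(e),3),float(s)) for e,s in rot(optics.camera("top"),ref)])
E
python3 rot.py
```

```text
rot deg [(0.064, 13.0), (0.071, 13.5), (0.072, 12.5)]
```

Request:
jog_arm(series=[-0.005,0.012,0.001,0,0,0,-1,-0.005,0.012,0.001,0,0,0,-1,-0.0036,0.0123,0,0,0,0,-1,-0.0036,0.0123,0,0,0,0,-1,-0.0022,0.0126,0,0,0,0,-1,-0.0022,0.0126,0,0,0,0,-1,-0.001,0.0128,0,0,0,0,-1,-0.001,0.0128,0,0,0,0,-1])

```text
time_s: 29.0
eef_pos: [446.4, -190.8, 12.2]
ee_rot: [0.01, 0.986, -0.068, 0.149]
wrist_force: [-1.5, -0.5, -0.4]
finger_gap: 0.006
```

```bash
python3 dial.py; python3 rot.py
```

```text
29.0 [ 446.4 -190.8   12.2] [-1.5 -0.5 -0.4]
peg deg 188.0 off [ 1.5 -0.1  0.6]
rot deg [(0.115, 36.0), (0.119, 36.5), (0.12, 35.5)]
```

The gauge reads 13° and then 36°, against 13.5° and 37° expected, so the contact model holds. Continuing.

Request:
jog_arm(series=[0.002,0.0107,0,0,0,0,-1,0.002,0.0107,0,0,0,0,-1,0.0018,0.0127,0,0,0,0,-1,0.0018,0.0127,0,0,0,0,-1,0.003,0.0125,0,0,0,0,-1,0.003,0.0125,0,0,0,0,-1,0.0043,0.012,0,0,0,0,-1,0.0043,0.012,0,0,0,0,-1,0.0056,0.0116,0,0,0,0,-1,0.0056,0.0116,0,0,0,0,-1])

```text
time_s: 30.3
eef_pos: [459.9, -143.2, 12.2]
ee_rot: [0.01, 0.986, -0.068, 0.149]
wrist_force: [0.1, -0.2, 0.7]
finger_gap: 0.007
```

```bash
python3 dial.py; python3 rot.py
python3 - <<'E'
from h import *
R=tool(DT,0.3); prev=manip.get_state()["eef_pos"]
for a in (155,150,145,140,137,135,134):
    c=98*np.array([np.cos(np.radians(a)),np.sin(np.radians(a))]); T=tcp(disp(c[0]+4,c[1]-18.5,52),R,K0); print(a,((T-prev)/400).round(4)); prev=T
E
```

```text
30.3 [ 459.9 -143.2   12.2] [ 0.1 -0.2  0.7]
peg deg 159.0 off [ 0.2 -0.1  0.6]
rot deg [(0.299, 65.0), (0.301, 64.5), (0.307, 64.0)]
155 [0.0087 0.0137 0.0016]
150 [0.0123 0.0174 0.    ]
145 [0.0138 0.0163 0.    ]
140 [0.0152 0.015  0.    ]
137 [0.0097 0.0084 0.    ]
135 [0.0067 0.0053 0.    ]
134 [0.0034 0.0026 0.    ]
```

Request:
jog_arm(series=[0.0087,0.0137,0,0,0,0,-1,0.0062,0.0087,0,0,0,0,-1,0.0062,0.0087,0,0,0,0,-1,0.007,0.0082,0,0,0,0,-1,0.007,0.0082,0,0,0,0,-1,0.0076,0.0075,0,0,0,0,-1,0.0076,0.0075,0,0,0,0,-1,0.005,0.0042,0,0,0,0,-1,0.005,0.0042,0,0,0,0,-1,0,0,0,0,0,0,-1])

```text
time_s: 31.6
eef_pos: [484.0, -115.0, 12.2]
ee_rot: [0.01, 0.986, -0.068, 0.149]
wrist_force: [-0.2, -0.1, 0.6]
finger_gap: 0.004
```

```bash
python3 dial.py
python3 - <<'E'
from rot import *
im=optics.camera("top"); cv2.imwrite("pics/raw6.png",im[:,:,::-1]); ref=cv2.imread("pics/raw4.png")[:,:,::-1]
# near 90 deg the four-fold look repeats: compare with shift about 0
print([(round(float(sum(np.abs(prof(im,70,150,r,z)-prof(ref,70+s,150+s,r,z)).mean() for r,z in ((98,32),(106,32),(98,78)))),3),float(s)) for s in np.arange(-6,6.1,1)])
E
```

```text
31.6 [ 484.  -115.    12.2] [-0.2 -0.1  0.6]
peg deg 137.0 off [-0.   0.5  0.6]
[(0.595, -6.0), (0.578, -5.0), (0.562, -4.0), (0.544, -3.0), (0.522, -2.0), (0.498, -1.0), (0.481, 0.0), (0.484, 1.0), (0.508, 2.0), (0.531, 3.0), (0.548, 4.0), (0.569, 5.0), (0.589, 6.0)]
```

The dial has clicked in at about 90°. I'll lift away, straighten the tool and check the dial in a clear view.

Run:
```python
from h import *
s=manip.get_state(); R=tool(DT,0); w,x,y,z=s["ee_rot"]; R0=Ro.from_quat([x,y,z,w])
U=s["eef_pos"]+[-10,-2,190]; B=tcp(disp(-60,-55,225),R,K0); C=tcp(disp(-10,-55,153),R,K0)
go(B,R,P0=U,R0=R0); go(C,R,P0=B,R0=R); print(U,B,C)
```

```text
total [-0.0209 -0.2481 -0.0455] [0.013  0.0947 0.0005] | min rows 1.8 | per row of 2 [-0.0105 -0.1241 -0.0227] [0.0065 0.0474 0.0002]
total [ 0.1238 -0.0169 -0.18  ] [0. 0. 0.] | min rows 1.6 | per row of 2 [ 0.0619 -0.0085 -0.09  ] [0. 0. 0.]
[ 473.9703944  -117.0973459   202.19696162] [ 465.5970623  -216.35727481  184.        ] [ 515.13537458 -223.13633205  112.        ]
```

Request:
jog_arm(series=[-0.003,-0.008,0.01,0,0,0,-1,0,0,0.1,0,0,0,-1,0,0,0.13,0,0,0,-1,-0.02,0,0.13,0,0,0,-1,0,0,0.105,0,0,0,-1,0,0,0,0,0,0,-1])

```text
time_s: 32.4
eef_pos: [475.7, -119.0, 205.6]
ee_rot: [0.011, 0.986, -0.068, 0.152]
wrist_force: [-0.2, -0.5, -0.3]
finger_gap: 0.003
```

Run:
```python
from rot import *
s=manip.get_state(); print(s["time_s"],s["eef_pos"])
im=optics.camera("top"); cv2.imwrite("pics/raw7.png",im[:,:,::-1]); ref=cv2.imread("pics/raw4.png")[:,:,::-1]
for lo,hi in ((62,112),(70,150)): print([(round(float(sum(np.abs(prof(im,lo,hi,r,z)-prof(ref,lo+s,hi+s,r,z)).mean() for r,z in ((98,32),(106,32),(98,78)))),3),float(s)) for s in np.arange(-4,4.1,1)])
R=tool(DT,0); B=tcp(disp(-60,-55,225),R,K0); go(B,R)
```

```text
32.4 [ 475.69652683 -118.9943913   205.58790675]
[(0.192, -4.0), (0.172, -3.0), (0.141, -2.0), (0.112, -1.0), (0.099, 0.0), (0.135, 1.0), (0.179, 2.0), (0.217, 3.0), (0.247, 4.0)]
[(0.969, -4.0), (0.961, -3.0), (0.949, -2.0), (0.937, -1.0), (0.937, 0.0), (0.961, 1.0), (0.986, 2.0), (1.004, 3.0), (1.015, 4.0)]
total [-0.0233 -0.2443 -0.048 ] [0.0132 0.0954 0.0005] | min rows 1.8 | per row of 2 [-0.0116 -0.1221 -0.024 ] [0.0066 0.0477 0.0003]
```

The dial is at 90° (shift about -0.2°). On to the lever: straighten, move beside the grip on the dial side and descend.

Request:
jog_arm(series=[-0.008,-0.082,0,0.0044,0.0318,0,-1,-0.008,-0.081,-0.01,0.0044,0.0318,0,-1,-0.0073,-0.0813,-0.01,0.0044,0.0318,0,-1,0,0,0,0,0,0,-1,0.062,-0.0085,0,0,0,0,-1,0.062,-0.0085,-0.02,0,0,0,-1,0,0,0,0,0,0,-1])

```text
time_s: 33.33
eef_pos: [514.9, -222.0, 184.4]
ee_rot: [-0.001, 0.998, -0.068, -0.002]
wrist_force: [-0.5, 0.3, 0.3]
finger_gap: 0.006
```

Run:
```python
from h import *
s=manip.get_state(); w,x,y,z=s["ee_rot"]; M=Ro.from_quat([x,y,z,w]).as_matrix(); tip=s["eef_pos"]-K0*M[:,2]
print(s["time_s"],s["eef_pos"],s["joint_pos"].round(2),tip)
R=tool(DT,0); C=tcp(disp(-10,-55,153),R,K0); go(C,R)
im=optics.camera("scene"); p=proj("scene",[disp(-10,-85,165)])[0].astype(int); x,y=p-[50,45]
b=cv2.resize(im[y:y+90,x:x+100,::-1],None,fx=6,fy=6,interpolation=cv2.INTER_CUBIC); cv2.imwrite("pics/p12.png",b)
for n,q in dict(grip_top=disp(-10,-85,185),grip_bot=disp(-10,-85,145),tip=tip,spout=disp(75,0,103),jar=disp(75,0,95)).items(): print(n,((proj("scene",[q])[0]-[x,y])*6).round(0))
```

```text
33.325 [ 514.94477902 -221.9760201   184.35114868] [-0.47  0.31  1.46 -0.    1.37  1.24] [ 515.10995717 -222.05426931  225.35074128]
total [ 0.0005 -0.0029 -0.1809] [-0.0006 -0.0013  0.0002] | min rows 1.3 | per row of 2 [ 0.0002 -0.0015 -0.0904] [-0.0003 -0.0006  0.0001]
grip_top [305. 243.]
grip_bot [296. 304.]
tip [279. 203.]
spout [ 74. 368.]
jar [ 74. 379.]
```

View pics/p12.png

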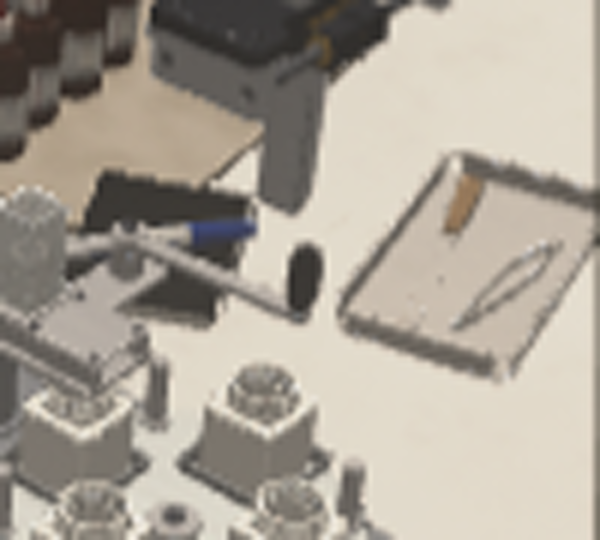

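The grip is at crop px (305,280) as predicted, the fingertips at (285,208), and a jar stands under the spout head (75,400). That was the last picture I can view, so from here I use numbers only. Descend beside the grip.

Request:
jog_arm(series=[0,-0.001,-0.06,0,0,0,-1,0,-0.001,-0.06,0,-0.001,0,-1,0,-0.001,-0.06,0,0,0,-1,0,0,0,0,0,0,-1])

```text
time_s: 33.88
eef_pos: [513.6, -223.4, 113.2]
ee_rot: [-0.001, 0.998, -0.069, -0.001]
wrist_force: [0.5, -1.1, 0.4]
finger_gap: 0.003
```

Run:
```python
from h import *
s=manip.get_state(); print(s["time_s"],s["eef_pos"],s["wrist_force"])
t0=np.arctan2(-8,-115); prev=s["eef_pos"]; Rp=None
for th in np.r_[0,np.arange(.07,.85,.07),.88]:
    a=t0+th; g=np.array([105,-77])+115.3*np.array([np.cos(a),np.sin(a)]); f=g-21.5*np.array([-np.sin(a),np.cos(a)])
    T=tcp(disp(*f,153),tool(DT,0),K0); print(round(th,3),((T-prev)/400).round(4),T.round(0)); prev=T
```

```text
33.875 [ 513.58055596 -223.4237557   113.15202266] [ 0.49514052 -1.08152032  0.38903361]
0.0 [-0.0028 -0.02   -0.0029] [ 512. -231.  112.]
0.07 [-0.0044 -0.02    0.    ] [ 511. -239.  112.]
0.14 [-0.003  -0.0203  0.    ] [ 510. -248.  112.]
0.21 [-0.0016 -0.0205  0.    ] [ 509. -256.  112.]
0.28 [-0.0001 -0.0205  0.    ] [ 509. -264.  112.]
0.35 [ 0.0013 -0.0205  0.    ] [ 509. -272.  112.]
0.42 [ 0.0027 -0.0203  0.    ] [ 510. -280.  112.]
0.49 [ 0.0042 -0.0201  0.    ] [ 512. -288.  112.]
0.56 [ 0.0056 -0.0198  0.    ] [ 514. -296.  112.]
0.63 [ 0.0069 -0.0193  0.    ] [ 517. -304.  112.]
0.7 [ 0.0083 -0.0188  0.    ] [ 520. -311.  112.]
0.77 [ 0.0096 -0.0182  0.    ] [ 524. -319.  112.]
0.84 [ 0.0108 -0.0175  0.    ] [ 529. -326.  112.]
0.88 [ 0.0067 -0.0096  0.    ] [ 531. -330.  112.]
```

Request:
jog_arm(series=[-0.0028,-0.02,0,0,0,0,-1,-0.0044,-0.02,0,0,0,0.0223,-1,-0.003,-0.0203,0,0,0,0.0223,-1,-0.0016,-0.0205,0,0,0,0.0223,-1,0,-0.0205,0,0,0,0.0223,-1,0.0013,-0.0205,0,0,0,0.0223,-1,0.0027,-0.0203,0,0,0,0.0223,-1,0.0042,-0.02,0,0,0,0.0223,-1,0.0056,-0.0198,0,0,0,0.0223,-1,0.007,-0.0193,0,0,0,0.0223,-1])

```text
time_s: 35.12
eef_pos: [518.9, -304.7, 115.5]
ee_rot: [-0.0, 0.969, 0.245, 0.001]
wrist_force: [0.8, 5.6, 0.6]
finger_gap: 0.006
```

Request:
jog_arm(series=[0.0083,-0.0188,0,0,0,0.0223,-1,0.0096,-0.0182,0,0,0,0.0223,-1,0,0,0,0,0,0,-1])

```text
time_s: 35.5
eef_pos: [525.9, -319.6, 115.3]
ee_rot: [-0.0, 0.95, 0.311, 0.001]
wrist_force: [-2.3, 4.3, 2.3]
finger_gap: 0.002
```

```bash
cat > lev.py <<'E'
from h import *
s=manip.get_state(); print(s["time_s"],s["eef_pos"].round(1),s["wrist_force"].round(1),s["ft_torque"].round(2))
t0=np.arctan2(-8,-115)
def f(th):
    a=t0+th; g=np.array([105,-77])+115.3*np.array([np.cos(a),np.sin(a)]); return tcp(disp(*(g-21.5*np.array([-np.sin(a),np.cos(a)])),153),tool(DT,0),K0)
g=np.arange(0,1,.005); d=[np.linalg.norm((f(t)-s["eef_pos"])[:2]) for t in g]; print("lever est",g[int(np.argmin(d))],min(d))
E
python3 lev.py
```

```text
35.5 [ 525.9 -319.6  115.3] [-2.3  4.3  2.3] [0.67 0.18 0.04]
lever est 0.785 0.9809158629964031
```

Request:
jog_arm(series=[0.0085,-0.014,0,0,0,0.0175,-1,0,0,0,0,0,0,-1])

```text
time_s: 35.75
eef_pos: [528.9, -324.6, 115.2]
ee_rot: [-0.001, 0.942, 0.337, 0.0]
wrist_force: [-3.4, 7.7, 4.1]
finger_gap: 0.005
```

Request:
jog_arm(series=[0.003,-0.004,0,0,0,0.005,-1,0,0,0,0,0,0,-1])

```text
time_s: 36.0
eef_pos: [529.2, -325.2, 115.2]
ee_rot: [-0.002, 0.939, 0.344, -0.0]
wrist_force: [-11.0, 13.8, 8.2]
finger_gap: 0.006
```

Request:
jog_arm(series=[0.001,-0.0015,0,0,0,0,-1,0,0,0,0,0,0,-1,0,0,0,0,0,0,-1])

```text
time_s: 36.38
eef_pos: [529.3, -325.3, 115.2]
ee_rot: [-0.002, 0.939, 0.344, -0.001]
wrist_force: [-13.8, 16.6, 10.0]
finger_gap: 0.006
```

```bash
python3 lev.py
```

```text
36.375 [ 529.3 -325.3  115.2] [-13.8  16.6  10. ] [2.92 2.42 0.01]
lever est 0.84 0.807966489055893
```

The lever is at its stop (0.84). I'll guide it back home, clear the grip and lift.

Request:
jog_arm(series=[-0.0125,0.0195,0,0,0,-0.0225,-1,-0.0096,0.0182,0,0,0,-0.0223,-1,-0.0083,0.0188,0,0,0,-0.0223,-1,-0.007,0.0193,0,0,0,-0.0223,-1,-0.0056,0.0198,0,0,0,-0.0223,-1,-0.0042,0.02,0,0,0,-0.0223,-1,-0.0027,0.0203,0,0,0,-0.0223,-1,-0.0013,0.0205,0,0,0,-0.0223,-1,0,0.0205,0,0,0,-0.0223,-1,0.0016,0.0205,0,0,0,-0.0223,-1])

```text
time_s: 37.62
eef_pos: [510.6, -248.1, 115.0]
ee_rot: [-0.0, 1.0, -0.001, 0.001]
wrist_force: [-1.8, 2.3, -0.5]
finger_gap: 0.01
```

Request:
jog_arm(series=[0.003,0.0203,0,0,0,-0.0223,-1,0.0044,0.02,0,0,0,-0.0223,-1,0.003,0.02,0,0,0,0,-1,0.002,0.02,0,0,0,0,-1,0,0,0,0,0,0,-1])

```text
time_s: 38.25
eef_pos: [516.0, -215.8, 114.4]
ee_rot: [-0.0, 0.998, -0.068, 0.001]
wrist_force: [-0.4, 0.5, -0.5]
finger_gap: 0.005
```

```bash
python3 lev.py
python3 - <<'E'
from h import *
im=optics.camera("scene"); cv2.imwrite("pics/sc8.png",im[:,:,::-1])
x,y=proj("scene",[disp(-10,-85,165)])[0].astype(int)
# dark blob of the grip
sub=im[y-15:y+15,x-15:x+15].astype(int); m=(sub.max(2)<60); ys,xs=np.nonzero(m); print("grip exp",(x,y),"dark px",m.sum(),"centroid",(xs.mean()+x-15,ys.mean()+y-15) if m.any() else None)
E
```

```text
38.25 [ 516.  -215.8  114.4] [-0.4  0.5 -0.5] [ 0.04 -0.04  0.01]
lever est 0.0 16.020009423154306
grip exp (np.int64(347), np.int64(147)) dark px 53 centroid (np.float64(343.1509433962264), np.float64(140.41509433962264))
```

Request:
jog_arm(series=[0,0,0.1,0,0,0,-1,0,0,0.15,0,0,0,-1,-0.05,0,0.05,0,0,0,-1,-0.12,0.05,0,0,0,0,-1,-0.12,0.12,0,0,0,0,-1,0,0.14,0,0,0,0,-1,0,0.14,0,0,0,0,-1,0,0.14,0,0,0,0,-1,0,0,0,0,0,0,-1])

```text
time_s: 39.42
eef_pos: [403.5, 18.6, 234.5]
ee_rot: [-0.0, 0.998, -0.066, 0.001]
wrist_force: [0.5, -0.2, 0.0]
finger_gap: 0.007
```

Run:
```python
from rot import *
s=manip.get_state(); print(s["time_s"],s["eef_pos"],s["wrist_force"].round(1))
sc=optics.camera("scene"); im=optics.camera("top"); cv2.imwrite("pics/sc9.png",sc[:,:,::-1]); cv2.imwrite("pics/raw9.png",im[:,:,::-1])
ref=cv2.imread("pics/raw4.png")[:,:,::-1]
for lo,hi in ((62,112),(115,200)): print([(round(float(sum(np.abs(prof(im,lo,hi,r,z)-prof(ref,lo+k,hi+k,r,z)).mean() for r,z in ((98,32),(106,32),(98,78)))),3),float(k)) for k in np.arange(-3,3.1,1)])
x,y=proj("scene",[disp(-10,-85,165)])[0].astype(int)
sub=sc[y-12:y+14,x-14:x+14].astype(int); ys,xs=np.nonzero(sub.max(2)<60); print("grip exp",(x,y),len(xs),(xs.mean()+x-14,ys.mean()+y-12) if len(xs) else None)
x,y=proj("top",[disp(-10,-85,185)])[0].astype(int)
for n,i in (("before",cv2.imread("pics/raw.png")[:,:,::-1]),("now",im)):
    sub=i[y-9:y+10,x-9:x+10].astype(int); ys,xs=np.nonzero(sub.max(2)<45); print("top grip",n,len(xs),(xs.mean()+x-9,ys.mean()+y-9) if len(xs) else None)
# magazine, looking in from the top camera: mean colour ratios around bore
for n,i in (("before",cv2.imread("pics/raw7.png")[:,:,::-1]),("now",im)):
    t=i[292:298,325:332].mean(); c=(np.array([302,132])/4+[325,132]).astype(int); print(n,(i[c[1]-5:c[1]+6,c[0]-6:c[0]+7,1]/t).round(2)[::2,::2].tolist())
# bystanders: change against the first picture
a=cv2.imread("pics/raw.png")[:,:,::-1]; 
for n,p in dict(roll=(209,208),ointment=(165,202),amber=(159,256)).items():
    d=lambda i:i[p[1]-20:p[1]+20,p[0]-20:p[0]+20].astype(np.float32).mean(2)
    print(n,cv2.phaseCorrelate(d(a),d(im)))
```

```text
39.425 [403.49375075  18.63989411 234.45385059] [ 0.5 -0.2  0. ]
[(0.177, -3.0), (0.148, -2.0), (0.117, -1.0), (0.102, 0.0), (0.136, 1.0), (0.182, 2.0), (0.22, 3.0)]
[(0.74, -3.0), (0.712, -2.0), (0.681, -1.0), (0.658, 0.0), (0.657, 1.0), (0.668, 2.0), (0.688, 3.0)]
grip exp (np.int64(347), np.int64(147)) 276 (np.float64(345.42391304347825), np.float64(142.92753623188406))
top grip before 47 (np.float64(429.9148936170213), np.float64(225.46808510638297))
top grip now 47 (np.float64(429.9148936170213), np.float64(225.46808510638297))
before [[0.59, 0.52, 0.59, 0.61, 0.53, 0.42, 0.43], [0.37, 0.71, 0.98, 0.98, 0.91, 0.5, 0.43], [0.38, 0.8, 0.82, 0.75, 0.86, 0.76, 0.45], [0.38, 0.77, 0.77, 0.72, 0.79, 0.89, 0.47], [0.37, 0.63, 0.83, 0.93, 0.95, 0.78, 0.52], [0.38, 0.39, 0.46, 0.5, 0.48, 0.49, 0.56]]
now [[0.59, 0.53, 0.55, 0.53, 0.55, 0.43, 0.45], [0.39, 0.65, 0.86, 0.93, 0.66, 0.46, 0.43], [0.4, 0.87, 0.94, 0.89, 1.03, 0.64, 0.46], [0.39, 0.78, 0.8, 0.75, 0.88, 0.84, 0.46], [0.42, 0.66, 0.82, 0.93, 0.96, 0.79, 0.53], [0.43, 0.46, 0.54, 0.56, 0.55, 0.51, 0.57]]
roll ((0.0014695823968331467, -0.012652727325065172), 0.9356106662750244)
ointment ((-0.047663793996633785, 0.11443908714628037), 0.8722931736707688)
amber ((0.05884230674091029, -0.021733712952091366), 0.9583174538612366)
```

Lever home, dial on station, magazine contents shifted (the stack dropped), bystanders unmoved and the arm clear. Handing in.

```bash
python3 -c "
from cell import close_job; print(close_job())"
```

```text
the job is handed in; nothing more can be done
None
```

I turned the square jar mouth up and set it in the left nest. I then pushed the dial one click clockwise, swung the lever once to its stop and let it return home. The job was handed in at about 39.5 s of the 72 s allowed. I could not see whether the canister is in the jar, because the head hides its inside.

**Last checks**
- **Jar:** it was seen upright in the left nest, seated like its neighbours, before the dial moved. Afterwards a jar was seen under the spout head.
- **Dial:** it reads 90°, about 0.2° short at most, on the clear left arc. A second, wider arc fitted poorly but agreed to within about 1°.
- **Lever:** it stopped at about 0.84 rad with roughly 24 N at the wrist. The grip is now back at exactly the same pixels as at the start.
- **Canister:** the view into the magazine changed after the stroke, which fits one canister having dropped. That is the only evidence for it.
- **Other things:** the three bystanders had moved less than about 0.1 pixel. The arm was clear, reading under 1 N.

**What went wrong or disagreed**
- **First approach:** it ran the wrist into a singularity, so I changed to tipping the jar sideways in two steps.
- **Fingertips:** they end about 41 mm short of the reported TCP. Because of this the first attempt at the second grasp closed on the neck and nudged the lying jar. I opened, remeasured and regrasped.

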